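# Stack the wheel-weight trays staggered under the peg rail

### The job

Build the staggered stack of wheel-weight trays on the base tray under the peg rail. Set the deep tray on the base, cleats down in its mouth, and push it away from you until the hidden pawl clicks and holds it; then set the shallow tray on top, offset the other way, towards you, with its front cleat caught against the inside of the deep tray's front lip, and leave the deep tray latched. Do not bump the rail or the tools on it, and leave the other things on the counter where they are.

Things in the scene. Friction and masses are not known exactly. Their poses are not given: they have to be found in the camera images.
- deep_tray_mid (a point): Centre (half-way up) of the deep steel tray (mm): undivided open box 100 (its x) x 60 (its y) x 44 high, walls and floor 4 thick, some zinc weights on its floor, standing on two cleats, 51 overall; point 25.5 above the cleats' feet. Cleats: cross bars under the floor, 8 (x) x 44 (y) x 7 deep, centred 20 either side along x. Same turned end for end. 0.3 to 0.65 kg.
- shallow_tray_mid (a point): Centre (half-way up) of the shallow steel tray (mm): same 100 x 60 outline, walls, floor and cleats as the deep tray, but the box is only 34 high (41 overall; point 20.5 above the cleats' feet), with two cross walls making three compartments. 0.24 to 0.5 kg. Caught on the deep tray's front lip, its middle is 22 from the deep tray's middle and its point 39 higher.
- base: Fixed dark steel base tray below the peg rail (mm): open box 150 (x) x 60 (y) x 40 high, walls 4, on a 180 x 90 x 4 flange. Origin: centre of its underside on the worktop; x along its length away from the robot. A deep tray set on it rests with its floor on the rim (its point 58.5 above the worktop), cleats hanging 7 into the mouth with 4 play each side.
- base_rear (a point): Middle of the base's rear end (+x), at rim height (mm). In front of it, inside the mouth, is the push latch: sprung pawl, ramp to the front, and a brass plunger behind it. The latch can be fixed anywhere in a 16 mm range, not measured: the latched deep tray's middle lies 12 to 28 towards +x from the base's origin.
- base_front (a point): Middle of the base's front end (-x, robot's side), at rim height (mm). To clear the pawl, lower the deep tray with its middle 20 to 45 towards -x from the base's origin, then slide it to +x: its rear cleat rides over the pawl, meets the plunger, the pawl springs up in front of the cleat, and a hard stop follows 4 mm on. 10 to 15 N of push is plenty.
- pawl (a joint): Travel of the latch pawl in m: 0 sprung up (free or latched), about 0.004 while a cleat stands on it.
- plunger (a joint): Travel of the brass plunger in m: 0 free, up to 0.010 (hard stop) as the tray's rear cleat pushes it towards the base's +x; about 0.006 when latched, pushing about 2 N. If let go before latching, the tray is not held.
- rail: Fixed pine peg rail over the base (mm). Origin: on the worktop below the middle of the board's front face; x away from the robot. Board 460 (y) x 20, from 244 to 280 high, on two 35 mm posts at y = +-205, behind it. Blue pliers hang at y = -140 down to 100 above the worktop, a chrome valve core remover at y = +140 down to 135, both 30 in front of the board.
- peg_tips (a point): Middle of the line of peg tips (mm). Eight pegs 14 thick stick out 80 from the board towards the robot, undersides 253 above the worktop, at y = +-25, +-75, +-140, +-190 of the rail. They reach 9 to 15 in front of the base's middle, so a gripper pointing straight down does not fit over the base: lean it back towards the robot, 35 to 45 degrees.
- weight_bin_mid (a point): bystander: clear acrylic bin of zinc weights, 120 x 100 x 70, point at its centre
- tube_a_mid (a point): bystander: chrome valve extension tube lying flat, 122 long, 12 thick, point half-way up near its middle
- tube_b_mid (a point): bystander: second such tube, 122 long, 12 thick
- cap_jar_mid (a point): bystander: glass jar with steel lid, 56 across, 70 high, point at half height
- tread_gauge_mid (a point): bystander: black tread depth gauge lying flat, 145 long, 30 wide, 14 thick
- soap_bottle_mid (a point): bystander: white bottle 64 across, 170 high, point at half height
- socket_mid (a point): bystander: dark wheel-nut socket standing on end, 30 across, 55 high

How it is judged (in metres and radians):
On the way, in this order (a step that is already met when the one before it is completed fails the run):
1. the deep tray is latched on the base (value of joint pawl below 0.002 m and value of joint plunger above 0.004 m and x of deep_tray_mid in the frame of base above 0.005 m and z of deep_tray_mid in the frame of base between 0.0555 and 0.0615 m and y of deep_tray_mid in the frame of base between -0.006 and 0.006 m and angle between deep_tray_mid's own z axis and vertical below 0.06 rad), for 0.2 s.
2. the shallow tray rests on the deep tray, caught on its front lip (horizontal distance between deep_tray_mid and shallow_tray_mid between 0.019 and 0.027 m and x of shallow_tray_mid in the frame of base below 0.01 m and z of shallow_tray_mid in the frame of base between 0.0945 and 0.1005 m and y of shallow_tray_mid in the frame of base between -0.01 and 0.01 m and angle between shallow_tray_mid's own z axis and vertical below 0.06 rad), for 0.2 s.
At the end, for the whole second after the job is handed in: Deep tray level on the base (height within 3 mm, 6 mm sideways), latched: pawl up, plunger in over 4 mm. Shallow tray level on it (3 mm; 10 mm sideways of the base line), its middle 19 to 27 mm from the deep tray's, on the robot's side. Both at rest, let go (all of step 1 and all of step 2 and linear speed of each of deep_tray, shallow_tray below 0.01 m/s); the robot touches nothing.
It fails at once if the robot hits the peg rail or the tools hanging on it (over 4 N) (contact force between any of the arm, the fingers and rail above 4 N).
It fails at once if another thing on the counter is moved more than 25 mm (distance of any of weight_bin_mid, tube_a_mid, tube_b_mid, cap_jar_mid, tread_gauge_mid, soap_bottle_mid, socket_mid from where it was at the start of the episode above 0.025 m).
It also fails if it takes over 64 s, if anything falls off the work surface, if the arm or the gripper's body presses on something with over 40 N, if the wrist force passes 120 N, or if a joint passes its speed limit or range.

### The arm

A 6-joint arm with a two-finger parallel gripper is mounted at the origin on the work surface. World frame = base frame: x ahead of the robot, y to its left, z up, the work surface at z = 0. Lengths are in mm, angles in rad, forces in N, time in s.
With the tool pointing down it reaches from about 350 to 850 mm from the base axis. Payload 8.1 kg.
Tool frame: the origin (TCP) lies at the very end of the fingers, on their centre line; the grasp point (between the pads) lies 19 mm behind it; z points along the fingers, y is the direction in which the jaws open and shut (so a half turn about z gives the same grasp; the last joint's range is limited). The gripper opens to 93 mm and grips with 3 to 60 N. Pads are 15 mm wide; open, the fingers measure 128 mm over their backs; the gripper's body (75 mm by 188 mm) begins 65 mm behind the grasp point.
Start: joints at [1.122, 0.13, 1.488, -0, 1.523, -0.085], TCP at [213.476, 560.743, 218.635] pointing down, gripper open.
Joint ranges: [-2.96, 2.96], [-0.89, 2.26], [0.02, 2.5], [-1.34, 4.48], [0, 2.73], [-2.66, 2.66]. Speed limits (rad/s): [2.39, 2.39, 2.79, 3.14, 3.14, 3.14].

### API

Orientations are given as a unit quaternion [x, y, z, w].
In Python, from workcell import manip, imaging, workorder gives the robot as it stands.
- The arm moves only by the tool arm_command, never from a script. Its argument "commands" is a list of rows, each a list of 2 entries, a list of its own where there are three numbers: the shift along the world's x, y, z in cm, then the turn about the world's z in degrees. A call has 1 to 20 rows; each row is the pose to reach, as a shift and turn from the pose measured when the call began; what a row does not reach only later rows make up. A row lasts 1/8 s, in which the tool goes at most 62.5 mm and 10.7 degrees, less where a joint would pass 70% of its speed; a pose out of reach is approached as far as the arm can. A call with a gripper value outside its range is refused whole. "gripper" is the finger opening in cm, from 0 to 9.3, set as the call begins (left out, the last holds). The fingers move at their own pace and stop on an object; the grip force is fixed at half the most. Time passes only in rows, so rows that repeat a pose let the fingers close. It gives the time, the measured TCP pose, the force and the opening at its end, in the units of the state.
- manip.sense(): the state, without advancing time (a new reading comes with each control period).
- imaging.get_image(name): name is "side" or "top" or "wrist"; returns a dict with "pixels" (384x512x3 uint8, blue, green, red), "z_map" (384x512 float32, mm along the optical axis (not along the pixel's ray), 0 where there is no reading), "fx", "fy", "cx", "cy" (pixels), "origin" and "orientation" of the camera in the world; the wrist camera has in their place "mount" (4x4, takes a point from camera to tool coordinates, whose origin is the TCP and whose axes are the flange's). Camera axes: x right, y down, z forward; pixel columns grow to the right and rows downward; lengths in mm; the calibration is good to about 2 mm. A picture is of the moment at which its call begins: read the wrist's pose just before it.
- workorder.finish_job(): hands the job in, once; it reports no verdict.
The state is a dict: "time_s": time; "joint_positions": joint angles; "joint_vel": joint speeds; "joint_torque": joint torques, N m; "ee_pos": TCP position; "ee_rot": TCP orientation; "contact_force": force on the tool from outside, world axes, zero at the start; "moment": the same for the moment, N m; "opening": finger opening in mm.
Only numpy, scipy, OpenCV 4.12 (cv2) and the standard library are available. Lean on these libraries where they do the work, as an engineer would, in place of code of your own. Each camera call takes 0.05 s, during which the arm holds its last target.

## Working session

There is one attempt and no reset: what is moved stays moved. The work goes in short steps, Python scripts to look and compute and a tool call to move; the robot and the scene stay as the last step left them, time stands still between calls to the robot, and variables do not carry over. Pictures are saved under pics/ and viewed, and the job is handed in when it is done.

Besides the shell and the picture viewer there is one more tool, called after ">>>" as name(argument=value, ...) on one line, values as JSON. arm_command: Moves the arm, as the interface text tells. Its arguments: {"type":"object","properties":{"commands":{"type":"array"},"gripper":{"type":"number"}},"required":["commands"]}

```bash
mkdir -p pics; ls; cat > h.py <<'E'
import numpy as np, cv2
from scipy.spatial.transform import Rotation as R
from workcell import manip, imaging, workorder
def shot(n,f):
    s=manip.sense(); im=imaging.get_image(n); cv2.imwrite('pics/'+f+'.png',im['pixels'])
    if n=='wrist':
        T=np.eye(4);T[:3,:3]=R.from_quat(s['ee_rot']).as_matrix();T[:3,3]=s['ee_pos'];C=T@np.array(im['mount'])
    else:
        C=np.eye(4);C[:3,:3]=R.from_quat(im['orientation']).as_matrix();C[:3,3]=im['origin']
    np.savez('pics/'+f+'.npz',px=im['pixels'],z=im['z_map'],C=C,K=[im['fx'],im['fy'],im['cx'],im['cy']])
    return load(f)
def load(f): return dict(np.load('pics/'+f+'.npz'))
def ray(d,u,v,h):
    fx,fy,cx,cy=d['K'];r=d['C'][:3,:3]@np.array([(u-cx)/fx,(v-cy)/fy,1]);o=d['C'][:3,3];return o+r*(h-o[2])/r[2]
def cloud(d):
    fx,fy,cx,cy=d['K'];v,u=np.indices(d['z'].shape);z=d['z']
    P=np.stack([(u-cx)/fx*z,(v-cy)/fy*z,z],-1)@d['C'][:3,:3].T+d['C'][:3,3];P[z==0]=np.nan;return P
E
python3 - <<'E'
from h import *
s=manip.sense();print(s)
for n in ('side','top','wrist'):
    d=shot(n,n+'0');print(n,d['C'].round(2),d['K'])
E
```

```text
pics
{'time_s': 0.0, 'joint_positions': array([ 1.12160006e+00,  1.31157323e-01,  1.48923784e+00, -2.80604958e-05,
        1.52297368e+00, -8.53883775e-02]), 'joint_vel': array([ 0.00020929, -0.00015988, -0.00217996,  0.00010642,  0.00108819,
        0.00152273]), 'joint_torque': array([-1.35536728e-03, -5.59880698e+01, -4.91736603e+01,  7.62802572e-02,
        3.63083789e-02, -2.41112293e-04]), 'ee_pos': array([213.24674607, 560.24407013, 217.61248141]), 'ee_rot': array([ 1.80901689e-01,  9.83500783e-01, -8.60257162e-04, -2.21047772e-04]), 'contact_force': array([-0.44643299, -0.13040638,  0.84798561]), 'moment': array([ 0.04305108,  0.03959039, -0.02782096]), 'opening': 92.67036843153363}
side [[ 9.60000e-01 -1.90000e-01  2.20000e-01  2.76830e+02]
 [-2.90000e-01 -6.40000e-01  7.10000e-01 -9.44700e+02]
 [ 1.00000e-02 -7.40000e-01 -6.70000e-01  1.01476e+03]
 [ 0.00000e+00  0.00000e+00  0.00000e+00  1.00000e+00]] [468.11193034 468.11193034 260.36034368 195.77966274]
top [[ 1.00000e-02 -9.90000e-01  1.70000e-01  3.65030e+02]
 [-1.00000e+00 -1.00000e-02  0.00000e+00 -5.43900e+01]
 [-0.00000e+00 -1.70000e-01 -9.90000e-01  1.34014e+03]
 [ 0.00000e+00  0.00000e+00  0.00000e+00  1.00000e+00]] [461.21894823 461.21894823 257.20796838 191.64935206]
wrist [[ 3.6000e-01  8.9000e-01  2.7000e-01  1.3619e+02]
 [ 9.3000e-01 -3.4000e-01 -1.0000e-01  5.9015e+02]
 [-0.0000e+00  2.9000e-01 -9.6000e-01  3.8473e+02]
 [ 0.0000e+00  0.0000e+00  0.0000e+00  1.0000e+00]] [297.4312499  297.4312499  254.4591871  195.34617437]
```

View pics/side0.png

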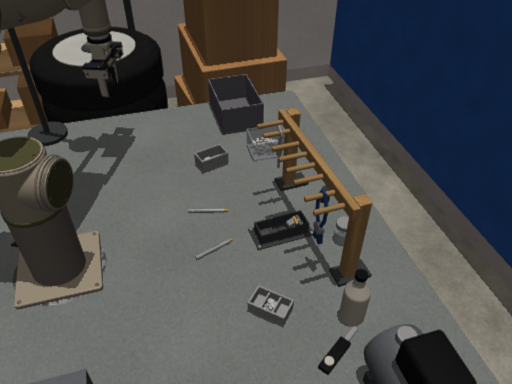

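View pics/top0.png

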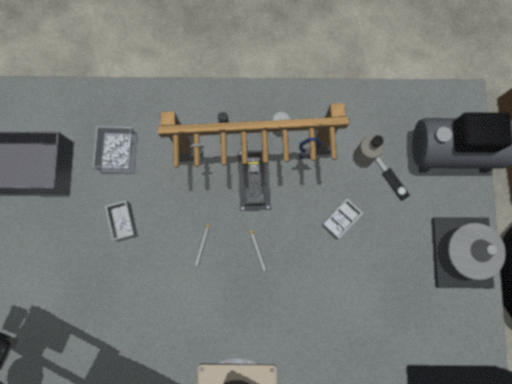

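View pics/wrist0.png

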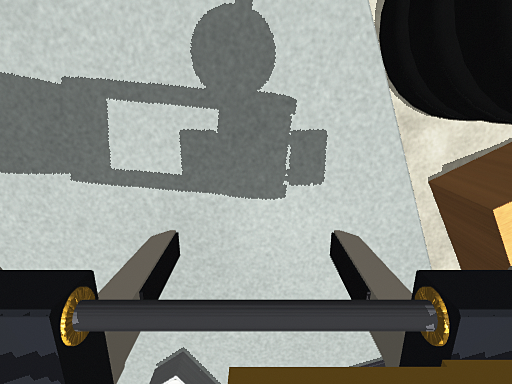

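```bash
python3 - <<'E'
from h import *
for n in ('top0','side0'):
    d=load(n);P=cloud(d)
    # reference points
    def reg(name,x0,x1,y0,y1,z0,z1):
        with np.errstate(all='ignore'):
            m=(P[...,0]>x0)&(P[...,0]<x1)&(P[...,1]>y0)&(P[...,1]<y1)&(P[...,2]>z0)&(P[...,2]<z1)
        q=P[m]
        if len(q)<5: print(name,len(q));return
        r=cv2.minAreaRect(q[:,:2].astype(np.float32));print(n,name,len(q),'c',np.round(r[0],1),np.round(r[1],1),round(r[2],1),'zmed',np.median(q[:,2]).round(1),np.percentile(q[:,2],[2,98]).round(1))
    def px(u,v,h): return ray(d,u,v,h)[:2].round(0)
    if n=='top0': print(px(121,220,51),px(343,218,41),px(255,185,40),px(255,105,280),px(202,244,6),px(258,250,6),px(245,160,260))
    reg('deep rim',400,650,200,450,42,60)
    reg('shal rim',400,650,-350,-150,33,50)
    reg('base',480,760,-120,60,33,48)
    reg('flange',480,760,-120,60,2.5,20)
    reg('rail',550,900,-330,230,250,300)
    reg('floor',400,500,-100,-90,-20,20)
E
```

```text
[501. 330.] [ 512. -295.] [605. -45.] [757. -45.] [438. 107.] [422. -55.] [626. -22.]
top0 deep rim 269 c [559.9 336.3] [213.4  93.1] 16.1 zmed 49.9 [42.7 58. ]
top0 shal rim 236 c [ 512.9 -294.4] [ 60.  101.2] 46.1 zmed 39.2 [33.4 45.3]
top0 base 285 c [628.1 -41.2] [150.5  60. ] 3.4 zmed 38.1 [33.4 45. ]
top0 flange 1349 c [620.9 -29.2] [278.2 178.2] 0.0 zmed 4.4 [ 2.6 13.9]
top0 rail 4072 c [685.4 -43.3] [135.4 459.1] 3.2 zmed 272.8 [254.2 282.8]
top0 floor 101 c [450.1 -95.1] [95.2  6.1] 0.1 zmed -0.0 [-6.2  5. ]
side0 deep rim 219 c [556.9 337.3] [214.3  93.4] 13.9 zmed 48.1 [42.4 57.1]
side0 shal rim 360 c [ 512.  -294.6] [ 64.7 101.8] 46.2 zmed 38.5 [33.5 43.7]
side0 base 396 c [627.8 -41.3] [152.9  66.6] 3.9 zmed 37.1 [33.2 42.7]
side0 flange 843 c [620.4 -30.9] [280.  178.9] 0.4 zmed 5.1 [ 2.5 19.2]
side0 rail 3144 c [684.4 -43.7] [135.4 463.2] 3.5 zmed 266.6 [252.7 281.4]
side0 floor 98 c [450. -95.] [99.3  9.7] 0.1 zmed -0.9 [-5.5  2.4]
```

```bash
python3 - <<'E'
from h import *
for n in ('top0','side0'):
    d=load(n);P=cloud(d)
    def reg(name,x0,x1,y0,y1,z0,z1):
        m=(P[...,0]>x0)&(P[...,0]<x1)&(P[...,1]>y0)&(P[...,1]<y1)&(P[...,2]>z0)&(P[...,2]<z1)
        q=P[m]
        r=cv2.minAreaRect(q[:,:2].astype(np.float32));print(n,name,len(q),'c',np.round(r[0],1),np.round(r[1],1),round(r[2],2),'zmed',np.median(q[:,2]).round(1),np.percentile(q[:,2],[2,98]).round(1))
        return q
    reg('deep rim',400,580,200,450,42,60)
    q=reg('rail',550,900,-330,230,248,300)
    a=np.radians(3.4);c=np.array([628,-41]);ex=np.array([np.cos(a),np.sin(a)]);ey=np.array([-ex[1],ex[0]])
    l=(q[:,:2]-c)@np.array([ex,ey]).T
    print('rail in base x', np.percentile(l[:,0],[0,.5,1,99,100]).round(1),'y',l[:,1].min().round(1),l[:,1].max().round(1))
    for y in (-190,-140,-75,-25,25,75,140,190):
        k=l[abs(l[:,1]-y-2)<12];print(y,k[:,0].min().round(1),end=' ')
    print()
E
```

```text
top0 deep rim 227 c [501.6 336.1] [101.2  61.6] 15.73 zmed 49.8 [42.6 55.3]
top0 rail 4117 c [685.4 -43.3] [135.4 459.1] 3.23 zmed 272.2 [252.1 282.8]
rail in base x [-10.4  -9.4  -8.5 121.  125.5] y -235.3 223.8
-190 -9.9 -140 -9.5 -75 -10.4 -25 -10.2 25 -9.5 75 -9.6 140 -10.0 190 -10.0 
side0 deep rim 188 c [500.2 335.8] [103.5  68.8] 13.42 zmed 47.8 [42.6 53.9]
side0 rail 3191 c [684.4 -43.7] [135.4 463.2] 3.51 zmed 266.5 [250.6 281.4]
rail in base x [-11.5 -10.   -9.6 120.7 124.2] y -237.5 225.7
-190 -10.7 -140 -10.5 -75 -11.0 -25 -11.5 25 -10.8 75 -10.8 140 -10.0 190 -10.6
```

```bash
python3 - <<'E'
from h import *
s=manip.sense();Rt=R.from_quat(s['ee_rot']).as_matrix()
for n in ('side0','top0'):
    d=load(n);P=cloud(d).reshape(-1,3)
    L=(P-s['ee_pos'])@Rt
    m=(np.hypot(L[:,0],L[:,1])<200)&(L[:,2]>-420)&(L[:,2]<10)
    q=L[m];print(n,len(q))
    for z in range(-400,10,20):
        k=q[abs(q[:,2]-z)<10]
        if len(k)>3:print(z,len(k),'x',k[:,0].min().round(),k[:,0].max().round(),'y',k[:,1].min().round(),k[:,1].max().round())
print(np.linalg.inv(np.block([[Rt,s['ee_pos'][:,None]],[0,0,0,1]]))@load('wrist0')['C'][:,3])
E
```

```text
side0 2472
-360 19 x -52.0 -46.0 y -194.0 -165.0
-340 49 x -54.0 -47.0 y -194.0 -119.0
-300 81 x -41.0 6.0 y -45.0 2.0
-280 187 x -44.0 29.0 y -44.0 14.0
-260 186 x -43.0 34.0 y -47.0 14.0
-240 190 x -42.0 38.0 y -45.0 12.0
-220 185 x -44.0 36.0 y -47.0 22.0
-200 130 x -44.0 37.0 y -45.0 16.0
-180 211 x -40.0 38.0 y -45.0 26.0
-160 124 x -36.0 34.0 y -49.0 14.0
-140 123 x -26.0 23.0 y -47.0 21.0
-120 415 x -38.0 35.0 y -99.0 96.0
-100 264 x -38.0 36.0 y -95.0 91.0
-80 72 x -37.0 35.0 y -89.0 91.0
-60 67 x -12.0 11.0 y -67.0 68.0
-40 72 x -11.0 9.0 y -66.0 60.0
-20 69 x -11.0 8.0 y -66.0 59.0
0 28 x -11.0 10.0 y -58.0 56.0
top0 374
-120 207 x -37.0 20.0 y -94.0 -67.0
-100 92 x -38.0 32.0 y -91.0 -51.0
-80 42 x -37.0 33.0 y -86.0 -56.0
-20 26 x -10.0 7.0 y -61.0 -55.0
0 4 x -10.0 0.0 y -59.0 -51.0
[  82.65561319    0.19919509 -166.8978033     1.        ]
```

```bash
python3 - <<'E'
from h import *
d=load('side0');cv2.imwrite('pics/crop0.png',cv2.resize(d['px'][0:130,0:200],None,fx=4,fy=4))
E
```

```text
(no output)
```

View pics/crop0.png

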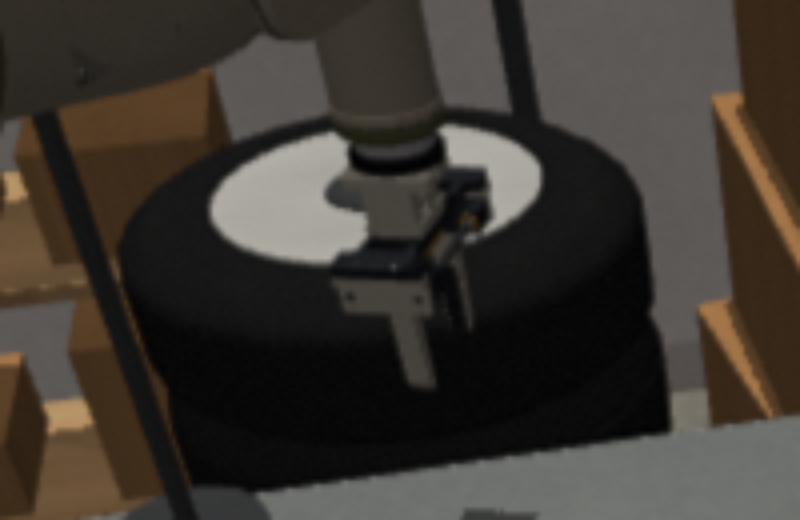

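>>> arm_command(commands=[[[6,-5,0],10],[[12,-10,-1],20],[[17,-15,-2],29],[[22,-19,-3],36.6],[[27.2,-22.9,-5],36.6],[[27.2,-22.9,-6],36.6],[[27.2,-22.9,-6],36.6],[[27.2,-22.9,-6],36.6]], gripper=9.3)

```text
time_s: 1.15
ee_pos: [485.0, 331.3, 157.6]
ee_rot: [-0.137, 0.991, -0.001, -0.0]
contact_force: [0.4, 0.2, -0.3]
opening: 92.8
```

```bash
cat >> h.py <<'E'
def st():
    s=manip.sense();r=R.from_quat(s['ee_rot']).as_matrix()
    print('t',round(s['time_s'],2),'tcp',s['ee_pos'].round(1),'yaw',np.degrees(np.arctan2(r[1,0],r[0,0])).round(2)%360,'zax',r[:,2].round(3),'F',s['contact_force'].round(1),'op',round(s['opening'],1),'q',s['joint_positions'].round(2));return s
def rect(P,x0,x1,y0,y1,z0,z1,t=''):
    m=(P[...,0]>x0)&(P[...,0]<x1)&(P[...,1]>y0)&(P[...,1]<y1)&(P[...,2]>z0)&(P[...,2]<z1);q=P[m]
    if len(q)<5: print(t,len(q));return q
    r=cv2.minAreaRect(q[:,:2].astype(np.float32));print(t,len(q),'c',np.round(r[0],1),np.round(r[1],1),round(r[2],2),'zmed',np.median(q[:,2]).round(1),np.percentile(q[:,2],[2,98]).round(1));return q
E
python3 - <<'E'
from h import *
st();d=shot('wrist','w1');P=cloud(d);rect(P,400,600,250,430,45,58,'deep')
E
```

```text
t 1.15 tcp [485.  331.3 157.6] yaw 195.71 zax [-0.001 -0.001 -1.   ] F [ 0.4  0.2 -0.3] op 92.8 q [ 0.51  0.13  1.6  -0.    1.41 -1.33]
deep 1542 c [499.1 336.5] [100.5  60.1] 15.76 zmed 51.7 [45.6 53.2]
```

View pics/w1.png

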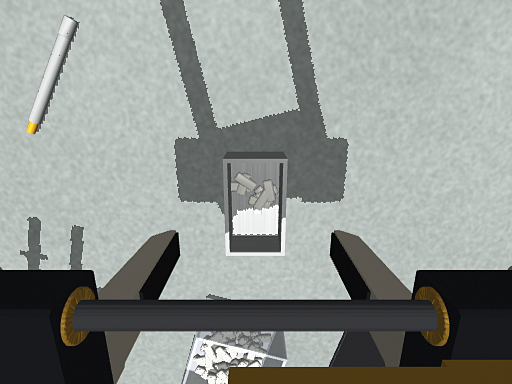

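>>> arm_command(commands=[[[0,0,-5],0],[[0,0,-10],0],[[0,0,-13],0],[[0,0,-14.3],0],[[0,0,-14.3],0],[[0,0,-14.3],0]])

```text
time_s: 1.95
ee_pos: [486.0, 333.1, 17.2]
ee_rot: [-0.138, 0.99, 0.0, 0.002]
contact_force: [0.1, 0.1, 0.4]
opening: 93.0
```

>>> arm_command(commands=[[[0,0,0],0],[[0,0,0],0],[[0,0,0],0],[[0,0,0],0],[[0,0,0],0],[[0,0,0],0]], gripper=4)

```text
time_s: 2.7
ee_pos: [486.2, 332.8, 17.4]
ee_rot: [-0.137, 0.991, -0.0, 0.002]
contact_force: [-0.3, -3.9, 4.5]
opening: 60.0
```

>>> arm_command(commands=[[[0,0,2],0],[[0,0,6],0],[[0,0,10],0],[[0,0,12],0],[[0,0,12],0]])

```text
time_s: 3.32
ee_pos: [487.2, 333.5, 139.3]
ee_rot: [-0.138, 0.99, 0.001, 0.003]
contact_force: [0.3, 0.0, -4.4]
opening: 59.8
```

```bash
python3 - <<'E'
from h import *
s=st();d=shot('wrist','w2');P=cloud(d);rect(P,400,600,250,430,s['ee_pos'][2]+25,s['ee_pos'][2]+45,'deep')
d=shot('side','s2');
cv2.imwrite('pics/s2c.png',cv2.resize(d['px'][50:250,100:400],None,fx=2.6,fy=2.6))
E
```

```text
t 3.33 tcp [487.2 333.5 139.3] yaw 195.81 zax [ 0.006  0.002 -1.   ] F [ 0.3  0.  -4.4] op 59.8 q [ 0.51  0.15  1.62 -0.    1.37 -1.33]
deep 7109 c [498.8 337.5] [98.4 91.6] 15.65 zmed 173.3 [164.8 182.9]
```

View pics/w2.png

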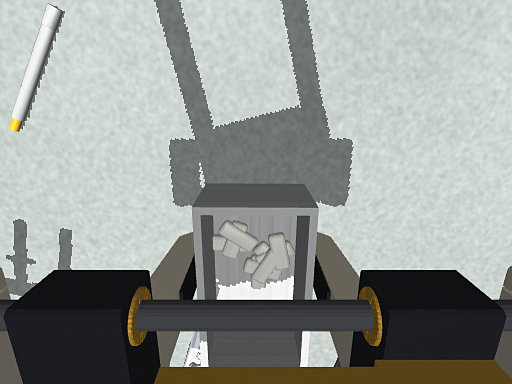

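View pics/s2c.png

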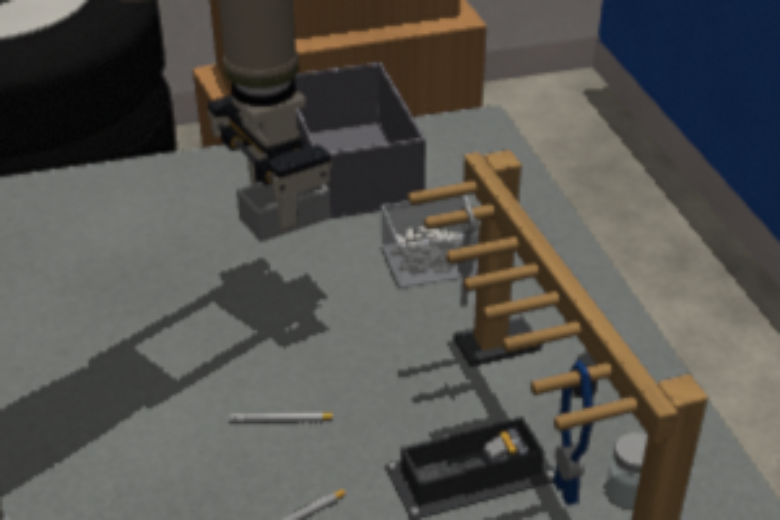

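>>> arm_command(commands=[[[0,-5,0],-2],[[1,-10,0],-4],[[2,-16,0],-6],[[3,-22,0],-8],[[4,-28,0],-10],[[4.3,-33,0],-12.3],[[4.3,-37,0],-12.3],[[4.3,-38.1,0],-12.3],[[4.3,-38.1,0],-12.3],[[4.3,-38.1,0],-12.3]])

```text
time_s: 4.68
ee_pos: [527.9, -47.3, 135.0]
ee_rot: [-0.031, 1.0, -0.0, -0.0]
contact_force: [0.6, 0.1, -3.9]
opening: 59.9
```

```bash
python3 - <<'E'
from h import *
s=st();d=shot('wrist','w3');P=cloud(d)
q=rect(P,540,720,-100,20,33,46,'base')
r=manip.sense();a=R.from_quat(r['ee_rot']).as_matrix()
L=(P-r['ee_pos'])@a
m=(abs(L[...,1])<40)&(L[...,2]<-25)&(L[...,2]>-42)&(L[...,0]>-80)
k=L[m];print('tray tool: xmin',np.percentile(k[:,0],[0,.5,1,2]).round(1),'y',np.percentile(k[:,1],[1,99]).round(1),'z',np.percentile(k[:,2],[5,50,95]).round(1))
shot('side','s3');cv2.imwrite('pics/s3c.png',cv2.resize(load('s3')['px'][80:280,150:400],None,fx=2.8,fy=2.8))
E
```

```text
t 4.67 tcp [527.9 -47.3 135. ] yaw 183.56 zax [-0. -0. -1.] F [ 0.6  0.1 -3.9] op 59.9 q [-0.19 -0.    1.78 -0.    1.36 -1.82]
base 0
tray tool: xmin [-61.2 -60.4 -60.2 -60. ] y [-38.2  38. ] z [-37.8 -33.6 -26. ]
```

View pics/w3.png

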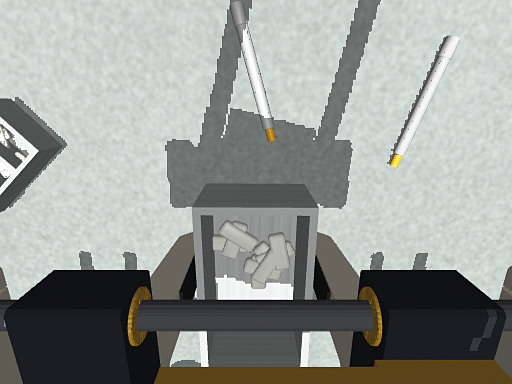

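View pics/s3c.png

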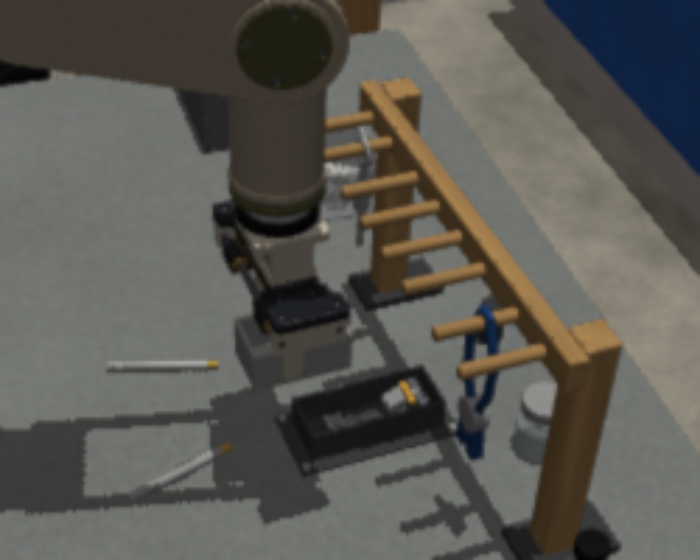

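```bash
python3 - <<'E'
from h import *
s=manip.sense();a=R.from_quat(s['ee_rot']).as_matrix()
P=cloud(load('w3'));L=(P-s['ee_pos'])@a
m=(abs(L[...,1])<29)&(L[...,2]<-31)&(L[...,2]>-37)&(L[...,0]>10)
print('front',np.percentile(L[m][:,0],[90,98,99.5,100]).round(1))
for y in(-20,-10,0,10,20):
    k=L[m];k=k[abs(k[:,1]-y)<3];print(y,k[:,0].max().round(1),end=' ')
P=cloud(load('s3'))
rect(P,540,730,-100,20,33,46,'base')
L=(P-s['ee_pos'])@a
m=(abs(L[...,1])<45)&(L[...,2]<-2)&(L[...,2]>-38)&(L[...,0]>-80)&(L[...,0]<60)
k=L[m];print(len(k),np.percentile(k[:,0],[0,.5,1,99,99.5,100]).round(1))
E
```

```text
front [36.6 36.9 37.1 37.4]
-20 37.4 -10 37.1 0 37.1 10 37.0 20 37.0 base 377 c [627.3 -41.2] [151.6  66. ] 3.53 zmed 37.5 [33.3 43.1]
390 [-65.5 -64.5 -64.2  35.8  36.   36.5]
```

>>> arm_command(commands=[[[0,0.2,-3],0],[[0,0.2,-6],0],[[1.5,0.2,-6],0],[[3,0.2,-6],0],[[4.3,0.26,-6],0],[[4.3,0.26,-6],0],[[4.3,0.26,-6],0],[[4.3,0.26,-6],0]])

```text
time_s: 5.78
ee_pos: [570.8, -44.6, 75.5]
ee_rot: [-0.031, 1.0, -0.0, 0.0]
contact_force: [-0.1, 0.1, -4.4]
opening: 60.0
```

```bash
cat >> h.py <<'E'
B=np.array([627.6,-41.2]);A=np.radians(3.5)
def tob(p):
    d=np.asarray(p)[...,:2]-B;return np.stack([d@[np.cos(A),np.sin(A)],d@[-np.sin(A),np.cos(A)]],-1)
E
python3 - <<'E'
from h import *
s=st();print(tob(s['ee_pos']))
d=shot('side','s4');P=cloud(d);a=R.from_quat(s['ee_rot']).as_matrix();L=(P-s['ee_pos'])@a
m=(abs(L[...,1])<45)&(L[...,2]<-2)&(L[...,2]>-38)&(L[...,0]>-80)&(L[...,0]<60)
k=tob(P[m]);print(len(k),np.percentile(k[:,0],[0,.5,1,99,99.5,100]).round(1))
m=(L[...,2]<-74)&(L[...,2]>-210)&(abs(L[...,0])<60)&(abs(L[...,1])<105);k=tob(P[m]);print('body',k[:,0].max(),np.percentile(k[:,0],99))
cv2.imwrite('pics/s4c.png',cv2.resize(d['px'][80:280,150:400],None,fx=2.8,fy=2.8))
E
```

```text
t 5.78 tcp [570.8 -44.6  75.5] yaw 183.6 zax [ 0.    -0.001 -1.   ] F [-0.1  0.1 -4.4] op 60.0 q [-0.17  0.17  1.71 -0.    1.26 -1.8 ]
[-56.91630074   0.09096761]
341 [-93.7 -93.  -92.8   5.5   6.3   6.6]
body 2.968692630916085 0.46465528031410436
```

View pics/s4c.png

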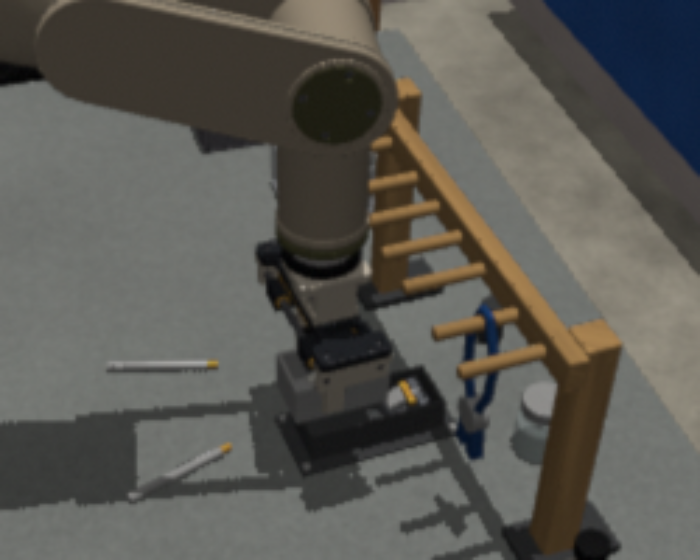

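>>> arm_command(commands=[[[0.1,0,-1],0],[[0.1,0,-1.8],0],[[0.1,0,-2.2],0],[[0.1,0,-2.5],0],[[0.1,0,-2.5],0],[[0.1,0,-2.5],0]])

```text
time_s: 6.58
ee_pos: [572.1, -44.7, 50.6]
ee_rot: [-0.031, 1.0, -0.0, 0.0]
contact_force: [-0.3, 0.7, -3.6]
opening: 59.8
```

```bash
python3 - <<'E'
from h import *
s=st();print(tob(s['ee_pos']))
d=shot('side','s5')
cv2.imwrite('pics/s5c.png',cv2.resize(d['px'][180:260,220:320],None,fx=6,fy=6))
E
```

```text
t 6.58 tcp [572.1 -44.7  50.6] yaw 183.6 zax [ 0.001 -0.001 -1.   ] F [-0.3  0.7 -3.6] op 59.8 q [-0.17  0.2   1.73 -0.    1.21 -1.8 ]
[-55.64061063  -0.07109929]
```

View pics/s5c.png

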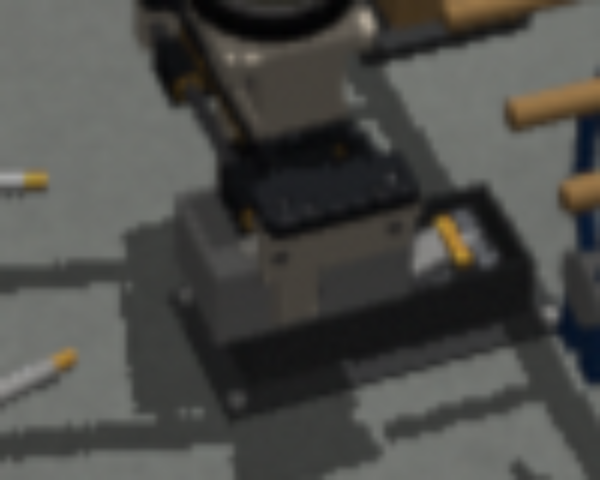

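>>> arm_command(commands=[[[0,0,-0.15],0],[[0,0,-0.2],0],[[0,0,-0.2],0]])

```text
time_s: 7.0
ee_pos: [572.1, -44.7, 50.4]
ee_rot: [-0.031, 1.0, -0.0, 0.0]
contact_force: [-10.3, 0.1, 12.9]
opening: 60.1
```

>>> arm_command(commands=[[[0,0,0],0],[[0,0,0],0],[[0,0,0],0],[[0,0,0],0]], gripper=9.3)

```text
time_s: 7.5
ee_pos: [572.1, -44.7, 50.2]
ee_rot: [-0.031, 1.0, -0.0, 0.0]
contact_force: [-0.6, -0.4, -0.1]
opening: 92.2
```

>>> arm_command(commands=[[[0,0,2],0],[[-1,0,6],0],[[-5,0,9],0],[[-10,0,11],0],[[-13,0,12],0],[[-13,0,12],0]])

```text
time_s: 8.25
ee_pos: [442.0, -44.9, 172.9]
ee_rot: [-0.031, 1.0, -0.001, 0.002]
contact_force: [0.2, -0.1, -0.3]
opening: 93.1
```

```bash
python3 - <<'E'
from h import *
s=st()
d=shot('side','s6')
cv2.imwrite('pics/s6c.png',cv2.resize(d['px'][180:260,220:320],None,fx=6,fy=6))
P=cloud(d);q=P[(P[...,2]>70)&(P[...,2]<95)&(abs(P[...,1]+42)<50)&(P[...,0]>500)&(P[...,0]<720)];l=tob(q)
for c in (0,1): print(np.percentile(l[:,c],[0,1,99,100]).round(1))
rect(P,500,720,-95,20,74,95,'deep');
d=shot('top','t6');P=cloud(d);rect(P,500,720,-95,20,74,95,'deep')
E
```

```text
t 8.25 tcp [442.  -44.9 172.9] yaw 183.58 zax [ 0.005 -0.002 -1.   ] F [ 0.2 -0.1 -0.3] op 93.1 q [-0.22 -0.29  1.97 -0.    1.46 -1.85]
[-92.  -91.4   9.   10.1]
[-33.9 -32.2  32.   32.6]
deep 276 c [586.7 -44.3] [102.2  66.3] 3.91 zmed 81.1 [74.3 86.5]
deep 118 c [595.8 -43. ] [84.1 59.7] 3.88 zmed 83.2 [77.4 88. ]
```

View pics/s6c.png

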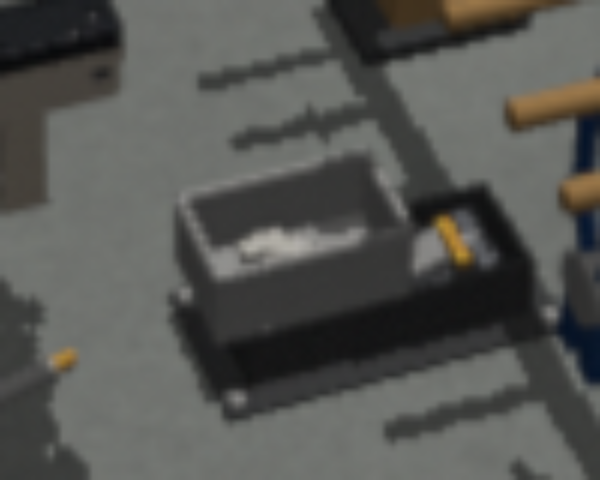

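>>> arm_command(commands=[[[1,-5,0],-10],[[2,-10,-1],-20],[[3,-15,-2],-30],[[4,-20,-3],-40],[[4,-22,-4],-47.5],[[4,-22,-4],-47.5],[[4,-22,-4],-47.5],[[4,-22,-4],-47.5]])

```text
time_s: 9.35
ee_pos: [483.4, -264.0, 132.0]
ee_rot: [0.373, 0.928, -0.001, 0.001]
contact_force: [0.5, 0.7, 0.3]
opening: 92.9
```

```bash
python3 - <<'E'
from h import *
st();d=shot('wrist','w7');P=cloud(d);rect(P,440,620,-400,-200,35,48,'shal')
d=shot('side','s7');P=cloud(d);rect(P,440,620,-400,-200,34,50,'shal')
E
```

```text
t 9.35 tcp [ 483.4 -264.   132. ] yaw 136.25 zax [ 0.002 -0.003 -1.   ] F [0.5 0.7 0.3] op 92.9 q [-0.59  0.05  1.73 -0.    1.35 -1.4 ]
shal 2279 c [ 510.9 -294.4] [ 60.  101.2] 46.18 zmed 41.2 [35.3 43. ]
shal 347 c [ 512.5 -294.2] [ 64.7 100.9] 45.95 zmed 38.9 [34.2 43.6]
```

View pics/w7.png

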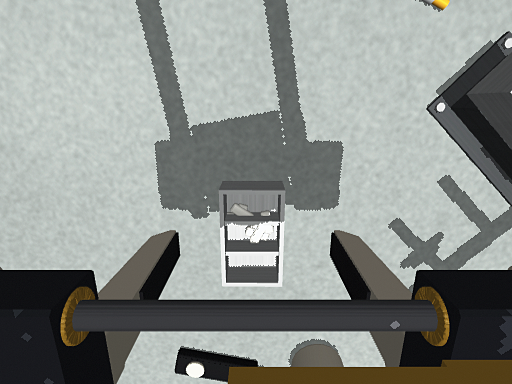

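>>> arm_command(commands=[[[-0.16,-0.17,-5],0],[[-0.16,-0.17,-9],0],[[-0.16,-0.17,-11.5],0],[[-0.16,-0.17,-12],0],[[-0.16,-0.17,-12],0],[[-0.16,-0.17,-12],0]])

```text
time_s: 10.2
ee_pos: [483.0, -266.5, 14.0]
ee_rot: [0.373, 0.928, -0.002, 0.003]
contact_force: [0.9, -0.2, 0.2]
opening: 92.9
```

>>> arm_command(commands=[[[0,0,0],0],[[0,0,0],0],[[0,0,0],0],[[0,0,0],0],[[0,0,0],0],[[0,0,0],0]], gripper=4)

```text
time_s: 10.95
ee_pos: [482.9, -266.6, 14.0]
ee_rot: [0.373, 0.928, -0.002, 0.003]
contact_force: [-1.7, -0.5, 2.4]
opening: 59.7
```

>>> arm_command(commands=[[[0,0,1],0],[[0,0,4],0],[[0,0,8],0],[[0,0,11],0],[[0,0,11],0],[[0,0,11],0]])

```text
time_s: 11.7
ee_pos: [482.1, -266.0, 122.5]
ee_rot: [0.373, 0.928, -0.001, 0.002]
contact_force: [1.2, 0.3, -4.1]
opening: 59.9
```

```bash
cat >>h.py <<'E'
def tray(n,f):
    "held tray in tool coords (x flipped so + is away from gripped end): fit"
    s=manip.sense();a=R.from_quat(s['ee_rot']).as_matrix();d=shot(n,f);P=cloud(d);L=(P-s['ee_pos'])@a;return s,d,P,L
E
python3 - <<'E'
from h import *
st();s,d,P,L=tray('side','s8')
m=(abs(L[...,1])<38)&(L[...,2]<12)&(L[...,2]>-60)&(L[...,0]>-130)&(L[...,0]<60)
k=L[m];print(len(k))
for x in range(-110,60,10):
    q=k[abs(k[:,0]-x)<5]
    if len(q)>2: print(x,len(q),'z top',-q[:,2].min().round(1),'z bot',-q[:,2].max().round(1))
cv2.imwrite('pics/s8c.png',cv2.resize(d['px'][180:340,180:340],None,fx=3.7,fy=3.7))
shot('wrist','w8')
E
```

```text
t 11.7 tcp [ 482.1 -266.   122.5] yaw 136.23 zax [ 0.003 -0.004 -1.   ] F [ 1.2  0.3 -4.1] op 59.9 q [-0.6   0.06  1.74 -0.    1.34 -1.4 ]
1103
-90 136 z top 29.3 z bot -9.4
-80 86 z top 27.7 z bot -10.5
-70 119 z top 29.1 z bot -11.0
-60 172 z top 29.5 z bot -8.3
-50 86 z top 27.9 z bot -9.1
-40 121 z top 28.1 z bot -6.9
-30 158 z top 29.1 z bot -9.8
-20 73 z top 29.4 z bot -7.9
-10 108 z top 59.8 z bot -6.8
0 39 z top 57.7 z bot -8.0
10 5 z top 37.1 z bot -0.2
```

View pics/s8c.png

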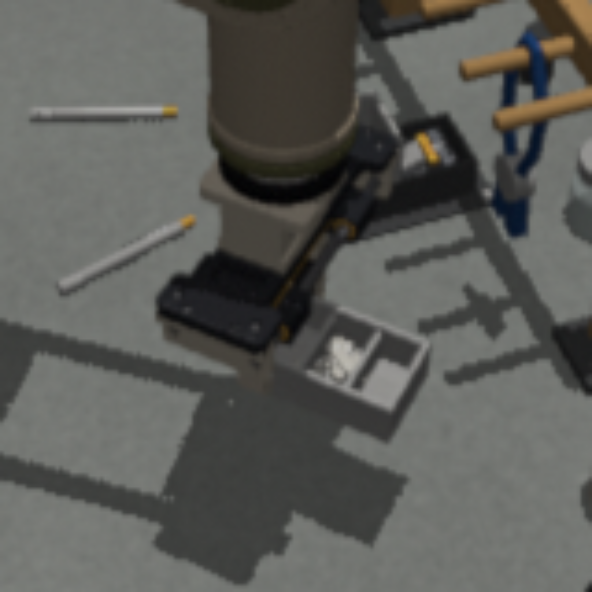

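View pics/w8.png

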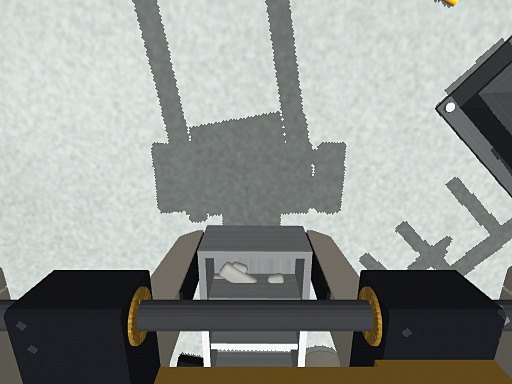

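>>> arm_command(commands=[[[-1.5,3,0],7],[[-3,7,0],16],[[-4,12,0],26],[[-5,17,0],36],[[-5.5,20,-1],43],[[-5.5,21.3,-2],47.3],[[-5.5,21.3,-4],47.3],[[-5.5,21.3,-6.4],47.3],[[-5.5,21.3,-6.4],47.3],[[-5.5,21.3,-6.4],47.3]])

```text
time_s: 13.05
ee_pos: [426.4, -52.7, 57.7]
ee_rot: [-0.031, 1.0, -0.001, 0.001]
contact_force: [0.5, -0.5, -4.2]
opening: 59.8
```

```bash
python3 - <<'E'
from h import *
s=st();print(tob(s['ee_pos']));s,d,P,L=tray('side','s9')
m=(abs(L[...,1])<38)&(L[...,2]<6)&(L[...,2]>-35)&(L[...,0]>-100)&(L[...,0]<60)
k=L[m];print(len(k),np.percentile(k[:,0],[0,1,2,98,99,100]).round(1))
q=k
for x in range(-95,60,15):
    j=k[abs(k[:,0]-x)<6]
    if len(j)>2: print(x,len(j),'z top',-j[:,2].min().round(1),'y',j[:,1].min().round(1),j[:,1].max().round(1))
l=tob(P[m]);print('shallow base x',np.percentile(l[:,0],[0,1,99,100]).round(1))
cv2.imwrite('pics/s9c.png',cv2.resize(d['px'][150:300,150:350],None,fx=3.7,fy=3.7))
E
```

```text
t 13.05 tcp [426.4 -52.7  57.7] yaw 183.52 zax [ 0.002 -0.001 -1.   ] F [ 0.5 -0.5 -4.2] op 59.8 q [-0.24 -0.2   2.12 -0.    1.22 -1.87]
[-201.52318217    0.83475994]
363 [-91.6 -91.3 -90.7   8.4   8.5   9.2]
-95 19 z top 28.1 y -31.2 25.6
-80 83 z top 29.1 y -32.2 30.3
-65 54 z top 27.2 y -33.5 30.5
-50 32 z top 26.6 y -34.3 -23.9
-35 30 z top 24.5 y -32.0 -26.3
-20 28 z top 20.4 y -33.7 -25.6
10 14 z top 26.7 y -35.8 -12.1
shallow base x [-210.7 -210.1 -110.2 -109.9]
```

View pics/s9c.png

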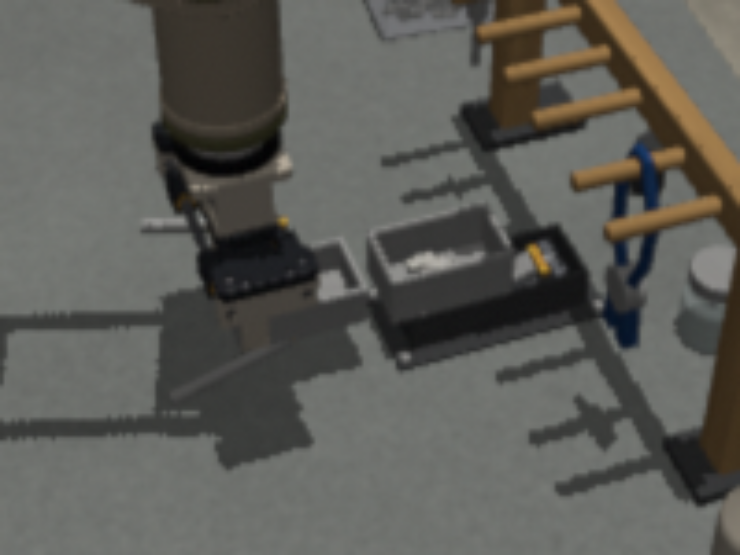

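>>> arm_command(commands=[[[0.8,-0.01,-0.1],0],[[1.6,0.04,-0.1],0],[[2.2,0.07,-0.1],0],[[3,0.12,-0.1],0],[[3.8,0.17,-0.1],0],[[4.6,0.22,-0.1],0],[[5.4,0.27,-0.1],0],[[5.4,0.27,-0.1],0]])

```text
time_s: 14.1
ee_pos: [482.0, -50.1, 57.4]
ee_rot: [-0.031, 1.0, -0.001, 0.002]
contact_force: [0.7, -0.8, -4.0]
opening: 59.7
```

```bash
python3 - <<'E'
from h import *
s=st();print(tob(s['ee_pos']));s,d,P,L=tray('side','s10')
cv2.imwrite('pics/s10c.png',cv2.resize(d['px'][150:300,150:350],None,fx=3.7,fy=3.7))
E
```

```text
t 14.1 tcp [482.  -50.1  57.4] yaw 183.53 zax [ 0.005 -0.001 -1.   ] F [ 0.7 -0.8 -4. ] op 59.7 q [-0.21 -0.04  1.97 -0.    1.21 -1.84]
[-1.45900900e+02  1.17783064e-02]
```

View pics/s10c.png

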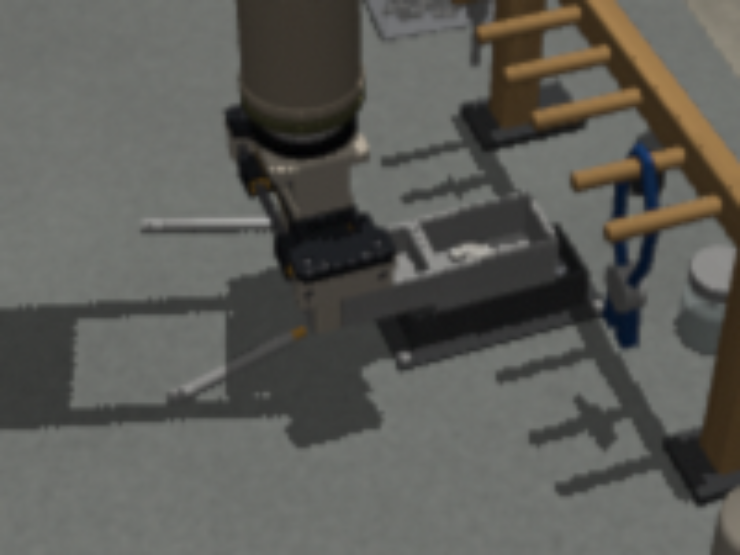

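>>> arm_command(commands=[[[0.6,0.04,0],0],[[1.2,0.07,0],0],[[1.2,0.07,0],0]])

```text
time_s: 14.52
ee_pos: [494.2, -49.4, 57.3]
ee_rot: [-0.031, 1.0, -0.001, 0.002]
contact_force: [0.7, 0.3, -3.9]
opening: 59.8
```

>>> arm_command(commands=[[[0.4,0.02,0],0],[[0.4,0.02,0],0]])

```text
time_s: 14.78
ee_pos: [498.3, -49.1, 57.2]
ee_rot: [-0.031, 1.0, -0.001, 0.002]
contact_force: [-0.9, -0.3, -4.1]
opening: 59.8
```

>>> arm_command(commands=[[[0.4,0.02,0],0],[[0.4,0.02,0],0]])

```text
time_s: 15.02
ee_pos: [502.9, -48.9, 57.4]
ee_rot: [-0.031, 1.0, -0.001, 0.003]
contact_force: [-0.5, 0.5, -3.5]
opening: 59.7
```

>>> arm_command(commands=[[[0.4,0.02,0],0],[[0.4,0.02,0],0]])

```text
time_s: 15.28
ee_pos: [507.2, -48.7, 57.4]
ee_rot: [-0.031, 1.0, -0.001, 0.003]
contact_force: [-1.0, -0.7, -3.2]
opening: 59.9
```

>>> arm_command(commands=[[[0.4,0.02,0],0],[[0.4,0.02,0],0]])

```text
time_s: 15.52
ee_pos: [511.4, -48.5, 57.3]
ee_rot: [-0.031, 1.0, -0.001, 0.003]
contact_force: [-2.2, -0.5, -3.5]
opening: 59.7
```

>>> arm_command(commands=[[[0.3,0.02,0],0],[[0.3,0.02,0],0]])

```text
time_s: 15.78
ee_pos: [513.2, -48.4, 56.9]
ee_rot: [-0.031, 1.0, -0.001, 0.002]
contact_force: [-8.8, 0.0, -0.9]
opening: 60.2
```

```bash
python3 - <<'E'
from h import *
s=st();print(tob(s['ee_pos']));s,d,P,L=tray('side','s11')
cv2.imwrite('pics/s11c.png',cv2.resize(d['px'][150:300,150:350],None,fx=3.7,fy=3.7))
E
```

```text
t 15.78 tcp [513.2 -48.4  56.9] yaw 183.54 zax [ 0.003 -0.001 -1.   ] F [-8.8  0.  -0.9] op 60.2 q [-0.19  0.04  1.89 -0.    1.21 -1.83]
[-114.61679291   -0.19773225]
```

View pics/s11c.png

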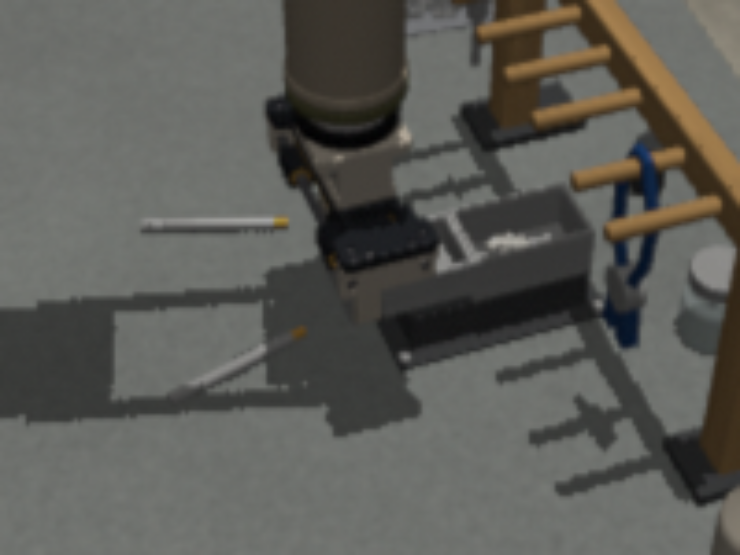

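>>> arm_command(commands=[[[0.2,0.01,0],0],[[0.3,0.02,0],0]])

```text
time_s: 16.08
ee_pos: [513.4, -48.4, 56.2]
ee_rot: [-0.031, 1.0, -0.001, -0.001]
contact_force: [-18.8, -2.1, 6.1]
opening: 60.0
```

>>> arm_command(commands=[[[-0.3,0,0],0],[[-0.6,0,0],0],[[-1.5,-0.05,0.5],0],[[-3,-0.15,2],0],[[-5,-0.3,4],0],[[-5,-0.3,4],0]])

```text
time_s: 16.82
ee_pos: [464.0, -51.7, 98.2]
ee_rot: [-0.031, 1.0, -0.001, 0.001]
contact_force: [0.3, 0.2, -3.4]
opening: 59.9
```

```bash
python3 - <<'E'
from h import *
s=st();print(tob(s['ee_pos']));s,d,P,L=tray('side','s12')
for dd,n in ((d,'side'),(shot('top','t12'),'top')):
    P=cloud(dd);m=(P[...,2]>72)&(P[...,2]<92)&(abs(tob(P)[...,1])<40)&(tob(P)[...,0]>-60)&(tob(P)[...,0]<100)
    l=tob(P[m]);print(n,len(l),np.percentile(l[:,0],[0,1,99,100]).round(1),np.percentile(l[:,1],[0,1,99,100]).round(1),np.median(P[m][:,2]))
    # profile heights front vs rear
    z=P[m][:,2];print('front z',np.percentile(z[l[:,0]<0],95).round(1),'rear',np.percentile(z[l[:,0]>45],95).round(1))
cv2.imwrite('pics/s12c.png',cv2.resize(d['px'][150:300,180:380],None,fx=3.7,fy=3.7))
E
```

```text
t 16.82 tcp [464.  -51.7  98.2] yaw 183.51 zax [ 0.001 -0.002 -1.   ] F [ 0.3  0.2 -3.4] op 59.9 q [-0.22 -0.14  1.99 -0.    1.3  -1.85]
[-163.89162964   -0.50135849]
side 308 [-28.1 -27.1  73.6  74.6] [-33.6 -32.4  32.8  33.2] 80.11815222679593
front z 85.8 rear 85.1
top 148 [-26.2 -26.1  73.4  74.2] [-29.9 -29.6  30.   30.2] 82.43902571628348
front z 86.6 rear 85.9
```

View pics/s12c.png

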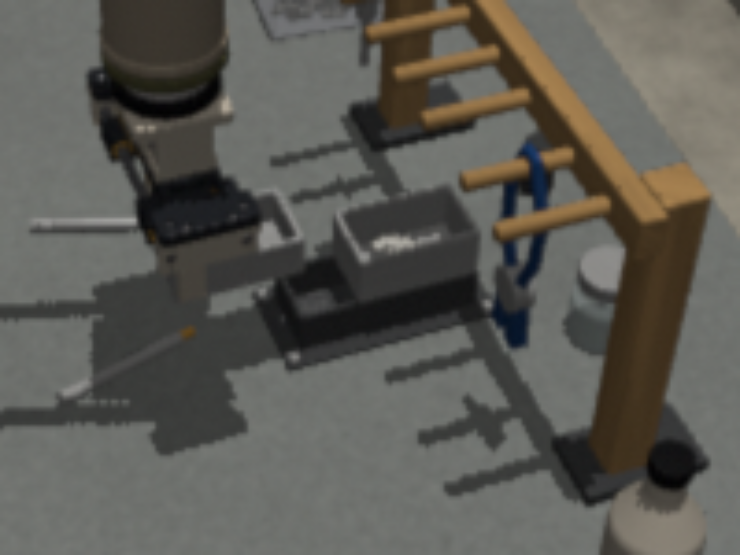

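>>> arm_command(commands=[[[-1,-4,0],0],[[-2,-8,0],0],[[-2.4,-10.8,0],0],[[-2.4,-10.8,-3],0],[[-2.4,-10.8,-6],0],[[-2.4,-10.8,-8],0],[[-2.4,-10.8,-8.2],0],[[-2.4,-10.8,-8.2],0]])

```text
time_s: 17.92
ee_pos: [439.9, -159.3, 14.2]
ee_rot: [-0.031, 1.0, -0.001, -0.001]
contact_force: [-0.0, -0.4, -3.8]
opening: 60.0
```

>>> arm_command(commands=[[[0,0,-0.1],0],[[0,0,-0.1],0]])

```text
time_s: 18.18
ee_pos: [440.2, -159.3, 13.5]
ee_rot: [-0.031, 1.0, -0.001, -0.001]
contact_force: [0.5, -0.5, -3.3]
opening: 59.9
```

>>> arm_command(commands=[[[0,0,0],0],[[0,0,0],0],[[-0.5,-0.03,0],0],[[-0.5,-0.03,0],0],[[-0.5,-0.03,0],0]], gripper=7.5)

```text
time_s: 18.8
ee_pos: [435.1, -159.7, 13.6]
ee_rot: [-0.031, 1.0, -0.001, -0.0]
contact_force: [0.7, -0.2, 0.4]
opening: 75.1
```

```bash
python3 - <<'E'
from h import *
s=st();s,d,P,L=tray('side','s13')
m=(abs(L[...,1])<50)&(L[...,2]<6)&(L[...,2]>-35)&(L[...,0]>-115)&(L[...,0]<60)&(P[...,2]>18)&(P[...,2]<44)
k=L[m];print(len(k),np.percentile(k[:,0],[0,1,2,98,99,100]).round(1))
d=shot('wrist','w13');L=(cloud(d)-s['ee_pos'])@R.from_quat(s['ee_rot']).as_matrix()
m=(abs(L[...,1])<28)&(L[...,2]<-22)&(L[...,2]>-32)&(L[...,0]>-10)&(L[...,0]<60);print(np.percentile(L[m][:,0],[50,98,100]))
E
```

```text
t 18.8 tcp [ 435.1 -159.7   13.6] yaw 183.52 zax [-0.001 -0.001 -1.   ] F [ 0.7 -0.2  0.4] op 75.1 q [-0.46 -0.03  2.05 -0.    1.12 -2.09]
256 [-97.2 -96.1 -95.4   8.2   8.4   8.5]
[4.31404141 5.87001512 6.33372422]
```

View pics/w13.png

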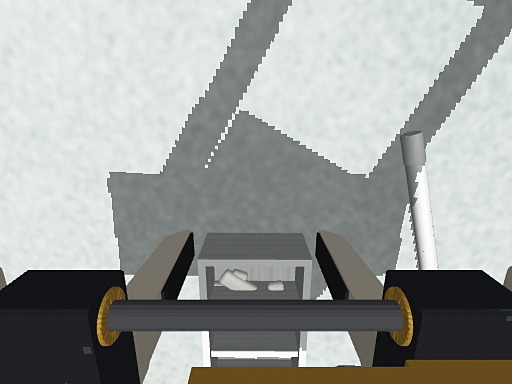

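>>> arm_command(commands=[[[0,0,0],0],[[0,0,0],0],[[0,0,0],0],[[0,0,0],0],[[0,0,0],0]], gripper=4)

```text
time_s: 19.52
ee_pos: [435.2, -159.7, 13.6]
ee_rot: [-0.031, 1.0, -0.001, -0.0]
contact_force: [-0.2, 0.3, -0.1]
opening: 59.8
```

>>> arm_command(commands=[[[0,0,1],0],[[0,0,4],0],[[0,0,8],0],[[0,0,10.5],0],[[0,0,10.5],0]])

```text
time_s: 20.15
ee_pos: [436.7, -160.4, 121.0]
ee_rot: [-0.031, 1.0, -0.002, 0.002]
contact_force: [0.3, -0.3, -3.7]
opening: 59.6
```

```bash
python3 - <<'E'
from h import *
s=st();s,d,P,L=tray('side','s14')
m=(abs(L[...,1])<38)&(L[...,2]<12)&(L[...,2]>-38)&(L[...,0]>-130)&(L[...,0]<-18)
k=L[m];print(len(k),np.percentile(k[:,0],[0,1,2]).round(1))
for x in range(-95,0,10):
    q=k[abs(k[:,0]-x)<5]
    if len(q)>2: print(x,len(q),'z top',-np.percentile(q[:,2],3).round(1),'bot',-q[:,2].max().round(1))
cv2.imwrite('pics/s14c.png',cv2.resize(d['px'][180:330,150:350],None,fx=3.7,fy=3.7))
E
```

```text
t 20.15 tcp [ 436.7 -160.4  121. ] yaw 183.52 zax [ 0.003 -0.003 -1.   ] F [ 0.3 -0.3 -3.7] op 59.6 q [-0.46 -0.18  1.97 -0.    1.34 -2.09]
447 [-96.1 -95.7 -95.3]
-95 103 z top 29.2 bot -7.8
-85 100 z top 27.8 bot -8.6
-75 80 z top 27.6 bot -9.3
-65 50 z top 27.7 bot -9.4
-55 30 z top 26.5 bot -8.1
-45 27 z top 17.0 bot -8.7
-35 26 z top 17.6 bot -8.0
-25 27 z top 16.5 bot -6.8
-15 4 z top 20.6 bot -1.7
```

View pics/s14c.png

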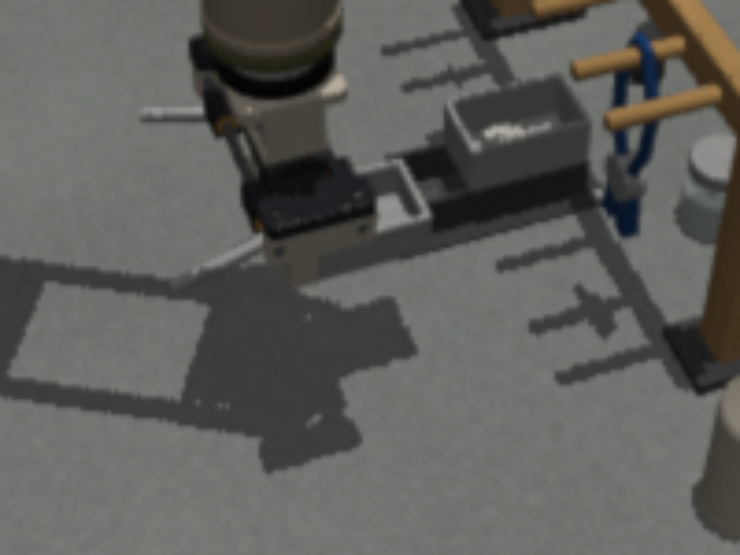

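>>> arm_command(commands=[[[2,4,0],0],[[4,8,-0.5],0],[[5.1,11.1,-1.3],0],[[5.1,11.1,-1.3],0],[[5.1,11.1,-1.3],0],[[5.1,11.1,-1.3],0]])

```text
time_s: 20.95
ee_pos: [486.1, -49.7, 105.7]
ee_rot: [-0.03, 1.0, -0.001, -0.0]
contact_force: [-0.4, 0.1, -3.6]
opening: 60.1
```

```bash
python3 - <<'E'
from h import *
s=st();print(tob(s['ee_pos']))
E
```

```text
t 20.95 tcp [486.1 -49.7 105.7] yaw 183.46 zax [-0.    -0.002 -1.   ] F [-0.4  0.1 -3.6] op 60.1 q [-0.21 -0.09  1.92 -0.    1.31 -1.84]
[-141.73681272    0.15869941]
```

>>> arm_command(commands=[[[2.5,0.15,0.1],0],[[5,0.3,0.1],0],[[7,0.42,0.1],0],[[8.2,0.5,0.1],0],[[8.2,0.5,0.1],0],[[8.2,0.5,0.1],0]])

```text
time_s: 21.7
ee_pos: [567.4, -44.9, 106.5]
ee_rot: [-0.03, 1.0, -0.001, -0.001]
contact_force: [-1.3, 0.3, -3.5]
opening: 59.6
```

```bash
python3 - <<'E'
from h import *
s=st();print(tob(s['ee_pos']));s,d,P,L=tray('side','s15')
b=tob(P)
m=(abs(L[...,1])<36)&(P[...,2]>90)&(L[...,2]>-34)&(L[...,0]<10)&(b[...,0]<80)&(b[...,0]>-80)
k=b[m];print('shal',len(k),np.percentile(k[:,0],[0,1,99,100]).round(1),np.percentile(P[m][:,2],[1,99]))
m=(abs(b[...,1])<36)&(P[...,2]>45)&(P[...,2]<82)&(b[...,0]>-50)&(b[...,0]<90)
k=b[m];print('deep',len(k),np.percentile(k[:,0],[0,1,99,100]).round(1))
cv2.imwrite('pics/s15c.png',cv2.resize(d['px'][150:270,180:340],None,fx=4.7,fy=4.7))
shot('top','t15');cv2.imwrite('pics/t15c.png',cv2.resize(load('t15')['px'][80:230,180:330],None,fx=4,fy=4))
E
```

```text
t 21.7 tcp [567.4 -44.9 106.5] yaw 183.44 zax [-0.001 -0.002 -1.   ] F [-1.3  0.3 -3.5] op 59.6 q [-0.17  0.13  1.7  -0.    1.31 -1.8 ]
[-6.03039674e+01 -2.85082979e-02]
shal 373 [-69.9 -68.9  35.4  37.1] [ 98.17441907 135.28336738]
deep 439 [-28.2 -27.2  74.   75.8]
```

View pics/s15c.png

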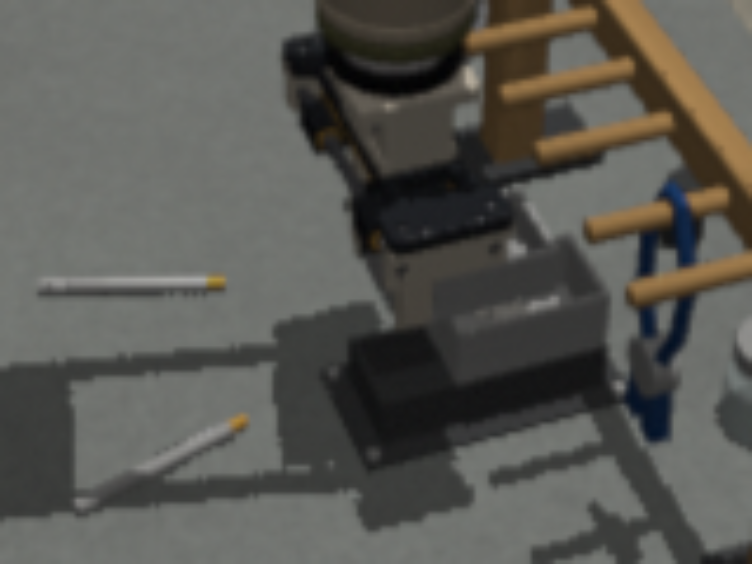

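View pics/t15c.png

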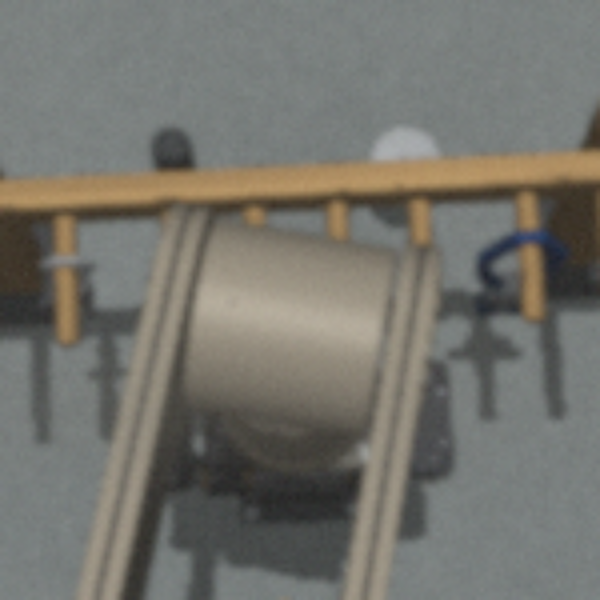

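>>> arm_command(commands=[[[0.45,0.03,0],0],[[0.85,0.05,0],0],[[0.85,0.05,0],0],[[0.85,0.05,0],0]])

```text
time_s: 22.3
ee_pos: [576.0, -44.2, 106.5]
ee_rot: [-0.03, 1.0, -0.001, -0.0]
contact_force: [-0.5, -0.0, -3.9]
opening: 59.8
```

>>> arm_command(commands=[[[0,0,-0.3],0],[[0,0,-0.6],0],[[0,0,-0.7],0]])

```text
time_s: 22.68
ee_pos: [575.6, -44.2, 99.0]
ee_rot: [-0.03, 1.0, -0.001, -0.001]
contact_force: [-0.2, 0.5, -4.0]
opening: 59.7
```

```bash
python3 - <<'E'
from h import *
s=st();print(tob(s['ee_pos']));s,d,P,L=tray('side','s16')
b=tob(P)
m=(abs(L[...,1])<36)&(P[...,2]>88)&(L[...,2]>-34)&(L[...,0]<10)&(b[...,0]<80)&(b[...,0]>-80)
k=b[m];print('shal',len(k),np.percentile(k[:,0],[0,1,99,100]).round(1),np.percentile(P[m][:,2],[1,99]))
cv2.imwrite('pics/s16c.png',cv2.resize(d['px'][150:270,180:340],None,fx=4.7,fy=4.7))
E
```

```text
t 22.68 tcp [575.6 -44.2  99. ] yaw 183.46 zax [-0.002 -0.002 -1.   ] F [-0.2  0.5 -4. ] op 59.7 q [-0.16  0.16  1.68 -0.    1.3  -1.79]
[-52.06774498   0.17851508]
shal 368 [-60.8 -60.1  44.   45. ] [ 90.8936451  127.60558098]
```

View pics/s16c.png

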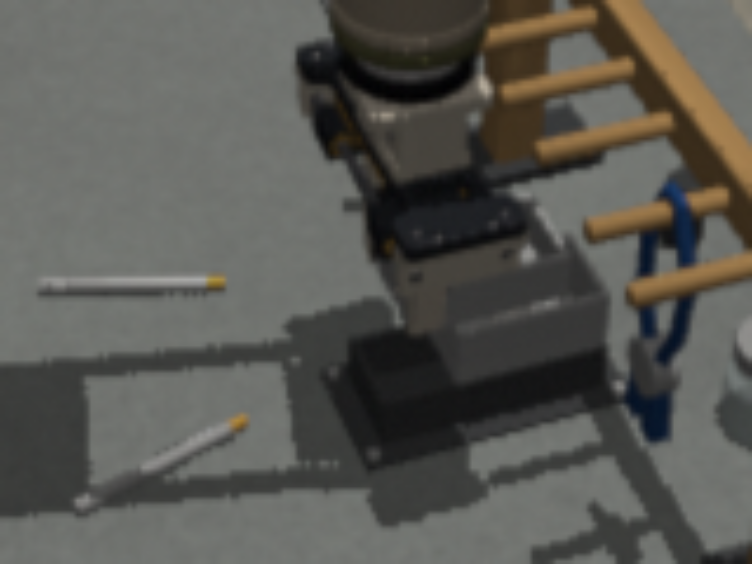

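>>> arm_command(commands=[[[0,0,-0.15],0],[[0,0,-0.2],0],[[0,0,-0.2],0]])

```text
time_s: 23.1
ee_pos: [575.8, -44.2, 97.6]
ee_rot: [-0.03, 1.0, -0.001, -0.001]
contact_force: [-2.9, -0.7, 3.1]
opening: 59.8
```

>>> arm_command(commands=[[[0,0,0],0],[[0,0,0],0],[[0,0,0],0],[[0,0,0],0]], gripper=9.3)

```text
time_s: 23.6
ee_pos: [575.9, -44.3, 97.6]
ee_rot: [-0.03, 1.0, -0.001, -0.0]
contact_force: [-0.3, -0.1, -0.0]
opening: 92.0
```

```bash
python3 - <<'E'
from h import *
s=st();print(tob(s['ee_pos']));s,d,P,L=tray('side','s17')
cv2.imwrite('pics/s17c.png',cv2.resize(d['px'][150:270,180:340],None,fx=4.7,fy=4.7))
E
```

```text
t 23.6 tcp [575.9 -44.3  97.6] yaw 183.45 zax [-0.001 -0.002 -1.   ] F [-0.3 -0.1 -0. ] op 92.0 q [-0.16  0.16  1.68 -0.    1.3  -1.79]
[-51.82198297   0.09649192]
```

View pics/s17c.png

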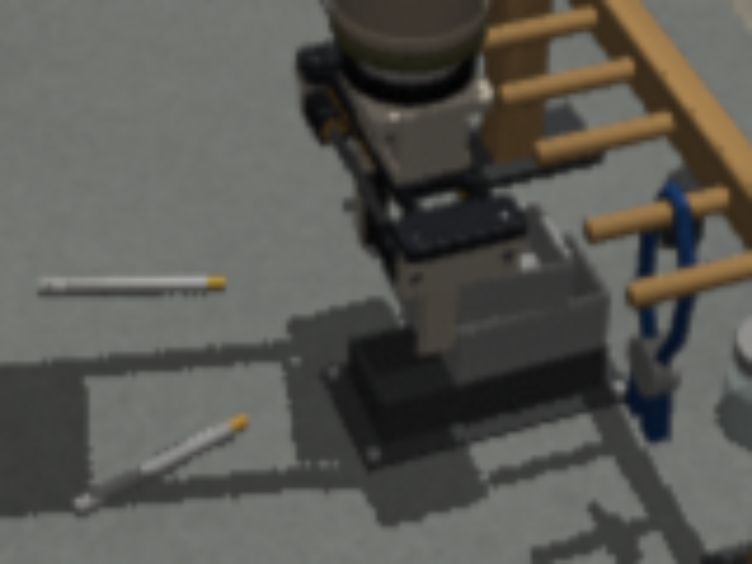

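>>> arm_command(commands=[[[-2,-0.12,0],0],[[-5,-0.3,0],0],[[-8,-0.5,0],0],[[-8,-0.5,0],0]])

```text
time_s: 24.15
ee_pos: [494.3, -49.2, 97.2]
ee_rot: [-0.03, 1.0, -0.001, -0.001]
contact_force: [0.1, -0.8, -0.4]
opening: 92.9
```

```bash
cat >>h.py <<'E'
def look(f):
    d=shot('side',f);P=cloud(d);b=tob(P)
    base=(abs(b[...,1])<36)&(b[...,0]>-75)&(b[...,0]<90)
    for n,z0,z1 in(('shal',95,140),('deep',46,80)):
        m=base&(P[...,2]>z0)&(P[...,2]<z1);k=b[m];print(n,len(k),'x',np.percentile(k[:,0],[0,1,99,100]).round(1),'y',np.percentile(k[:,1],[1,99]).round(1))
    m=base&(P[...,2]>85)&(P[...,2]<140);k=b[m];z=P[m][:,2]
    for x in range(-65,60,10):
        q=abs(k[:,0]-x)<5
        if q.sum()>2:print((x,np.percentile(z[q],98).round(1)),end=' ')
    print();cv2.imwrite('pics/'+f+'c.png',cv2.resize(d['px'][150:270,180:340],None,fx=4.7,fy=4.7))
E
python3 - <<'E'
from h import *
s=st();print(tob(s['ee_pos']));look('s18')
E
```

```text
t 24.15 tcp [494.3 -49.2  97.2] yaw 183.43 zax [-0.002 -0.002 -1.   ] F [ 0.1 -0.8 -0.4] op 92.9 q [-0.2  -0.05  1.91 -0.    1.29 -1.83]
[-133.54440559    0.14008931]
shal 736 x [-54.8 -54.2  47.5  49.6] y [-31.8  31.1]
deep 318 x [-27.8 -27.4  72.3  75.7] y [-33.3  11.5]
(-55, np.float64(128.0)) (-45, np.float64(129.4)) (-35, np.float64(128.0)) (-25, np.float64(124.6)) (-15, np.float64(125.9)) (-5, np.float64(123.2)) (5, np.float64(122.9)) (15, np.float64(121.6)) (25, np.float64(120.0)) (35, np.float64(119.6)) (45, np.float64(118.8))
```

View pics/s18c.png

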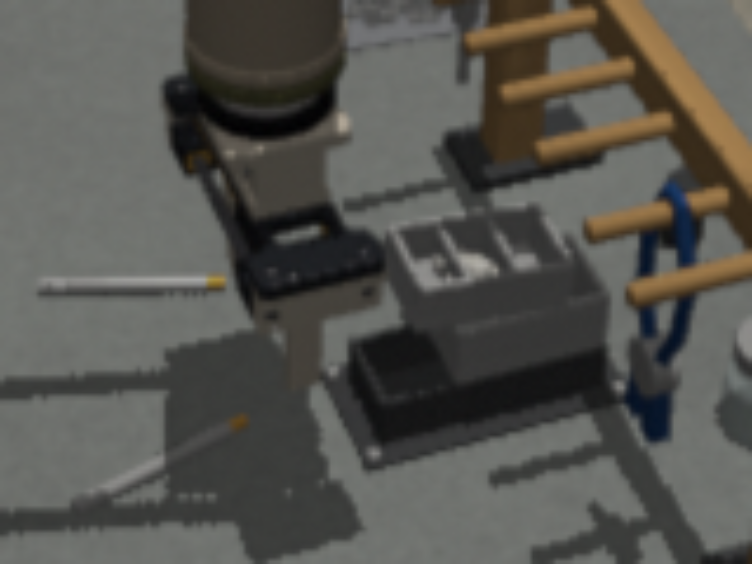

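>>> arm_command(commands=[[[0,0,-0.6],0],[[0,0,-0.9],0],[[0,0,-0.9],0],[[0,0,-0.9],0],[[0,0,-0.9],0],[[2,0.11,-0.9],0],[[4,0.23,-0.9],0],[[5.6,0.33,-0.9],0],[[6.1,0.36,-0.9],0],[[6.1,0.36,-0.9],0]], gripper=0)

```text
time_s: 25.45
ee_pos: [556.5, -45.7, 88.6]
ee_rot: [-0.03, 1.0, -0.001, -0.0]
contact_force: [-1.3, -0.9, 0.6]
opening: 1.3
```

```bash
python3 - <<'E'
from h import *
s=st();print(tob(s['ee_pos']));look('s19')
E
```

```text
t 25.45 tcp [556.5 -45.7  88.6] yaw 183.44 zax [-0.001 -0.002 -1.   ] F [-1.3 -0.9  0.6] op 1.3 q [-0.17  0.12  1.74 -0.    1.28 -1.8 ]
[-71.23075679  -0.10350553]
shal 372 x [-70.1 -54.1  48.2  49.8] y [-32.2  30.3]
deep 323 x [-28.  -27.4  73.1  75.7] y [-32.7  14.9]
(-55, np.float64(112.3)) (-45, np.float64(113.1)) (-35, np.float64(112.3)) (-25, np.float64(113.3)) (-15, np.float64(111.6)) (-5, np.float64(123.6)) (5, np.float64(123.5)) (15, np.float64(121.9)) (25, np.float64(124.0)) (35, np.float64(120.1)) (45, np.float64(118.7))
```

View pics/s19c.png

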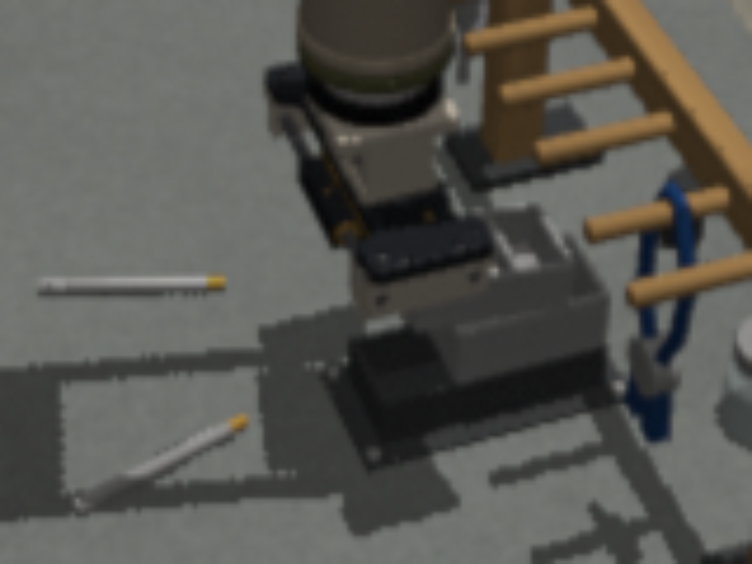

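>>> arm_command(commands=[[[0.3,0.02,0],0],[[0.6,0.04,0],0],[[0.9,0.05,0],0],[[0.9,0.05,0],0]])

```text
time_s: 26.0
ee_pos: [565.2, -45.2, 88.4]
ee_rot: [-0.03, 1.0, -0.001, -0.001]
contact_force: [-1.3, 0.7, 0.7]
opening: 0.2
```

```bash
python3 - <<'E'
from h import *
s=st();print(tob(s['ee_pos']));look('s20')
E
```

```text
t 26.0 tcp [565.2 -45.2  88.4] yaw 183.44 zax [-0.001 -0.002 -1.   ] F [-1.3  0.7  0.7] op 0.2 q [-0.17  0.14  1.72 -0.    1.28 -1.8 ]
[-62.51311092  -0.1937837 ]
shal 353 x [-72.7 -71.6  49.7  50.9] y [-32.5  29.8]
deep 325 x [-27.7 -27.   73.   74.8] y [-32.4  10.2]
(-65, np.float64(119.2)) (-55, np.float64(113.8)) (-45, np.float64(114.7)) (-35, np.float64(110.4)) (-25, np.float64(114.1)) (-15, np.float64(112.4)) (-5, np.float64(111.7)) (5, np.float64(123.8)) (15, np.float64(122.9)) (25, np.float64(122.3)) (35, np.float64(119.6)) (45, np.float64(119.2))
```

View pics/s20c.png

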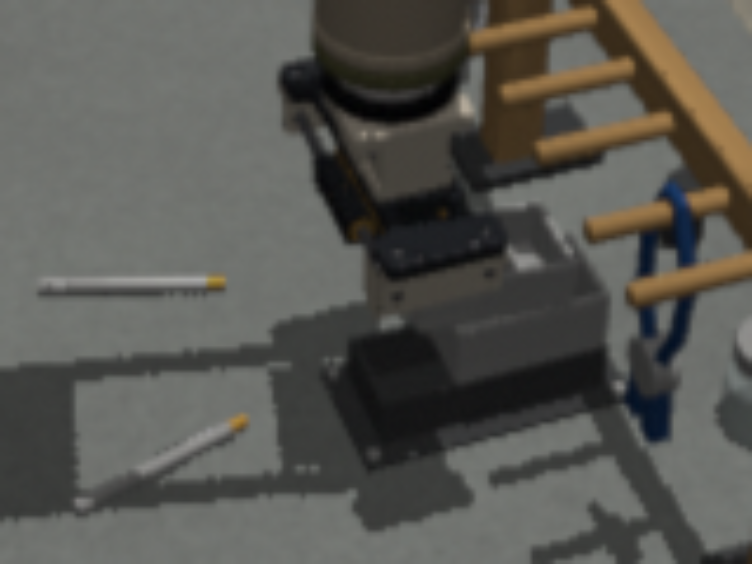

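>>> arm_command(commands=[[[0.2,0.01,0],0],[[0.3,0.02,0],0],[[0.3,0.02,0],0]])

```text
time_s: 26.42
ee_pos: [568.2, -44.9, 88.3]
ee_rot: [-0.03, 1.0, -0.001, -0.001]
contact_force: [-1.8, 0.1, -0.4]
opening: 0.7
```

```bash
python3 - <<'E'
from h import *
s=st();print(tob(s['ee_pos']));look('s21')
E
```

```text
t 26.43 tcp [568.2 -44.9  88.3] yaw 183.44 zax [-0.001 -0.002 -1.   ] F [-1.8  0.1 -0.4] op 0.7 q [-0.17  0.15  1.71 -0.    1.28 -1.8 ]
[-59.54694271  -0.10772862]
shal 357 x [-69.3 -68.8  52.8  53.3] y [-31.6  29.9]
deep 317 x [-27.8 -27.2  72.3  74.5] y [-33.2   5.4]
(-65, np.float64(129.6)) (-45, np.float64(110.2)) (-35, np.float64(111.8)) (-25, np.float64(114.0)) (-15, np.float64(112.7)) (-5, np.float64(112.7)) (5, np.float64(122.4)) (15, np.float64(123.3)) (25, np.float64(121.6)) (35, np.float64(120.7)) (45, np.float64(119.6)) (55, np.float64(118.9))
```

>>> arm_command(commands=[[[0.1,0.01,0],0],[[0.15,0.01,0],0],[[0.15,0.01,0],0]])

```text
time_s: 26.85
ee_pos: [569.7, -44.8, 88.3]
ee_rot: [-0.03, 1.0, -0.001, -0.001]
contact_force: [-1.6, -0.4, -1.2]
opening: 0.8
```

```bash
python3 - <<'E'
from h import *
s=st();print(tob(s['ee_pos']));look('s22')
E
```

```text
t 26.85 tcp [569.7 -44.8  88.3] yaw 183.44 zax [-0.001 -0.002 -1.   ] F [-1.6 -0.4 -1.2] op 0.8 q [-0.17  0.15  1.71 -0.    1.28 -1.8 ]
[-57.97493766  -0.07462888]
shal 348 x [-67.6 -67.3  54.8  56. ] y [-32.2  29.9]
deep 310 x [-27.9 -27.5  73.3  75.6] y [-32.1   4.6]
(-65, np.float64(126.8)) (-45, np.float64(112.1)) (-35, np.float64(111.1)) (-25, np.float64(112.4)) (-15, np.float64(112.0)) (-5, np.float64(112.3)) (5, np.float64(121.1)) (15, np.float64(121.9)) (25, np.float64(121.3)) (35, np.float64(120.1)) (45, np.float64(117.9)) (55, np.float64(119.8))
```

>>> arm_command(commands=[[[-0.5,-0.03,0],0],[[-3,-0.2,0],0],[[-6,-0.37,0],0],[[-8,-0.5,0],0],[[-8,-0.5,0],0]])

```text
time_s: 27.52
ee_pos: [489.1, -49.9, 88.6]
ee_rot: [-0.03, 1.0, -0.001, -0.0]
contact_force: [0.2, -0.7, -0.4]
opening: 0.4
```

```bash
python3 - <<'E'
from h import *
s=st();print(tob(s['ee_pos']));look('s23')
E
```

```text
t 27.52 tcp [489.1 -49.9  88.6] yaw 183.42 zax [-0.    -0.002 -1.   ] F [ 0.2 -0.7 -0.4] op 0.4 q [-0.2  -0.06  1.93 -0.    1.27 -1.83]
[-138.72927752   -0.23628557]
shal 725 x [-49.3 -48.2  53.4  55.2] y [-32.   31.8]
deep 313 x [-27.6 -27.4  72.3  74.1] y [-33.1   3.3]
(-45, np.float64(128.3)) (-35, np.float64(127.5)) (-25, np.float64(125.4)) (-15, np.float64(125.6)) (-5, np.float64(124.0)) (5, np.float64(122.3)) (15, np.float64(123.0)) (25, np.float64(121.7)) (35, np.float64(120.6)) (45, np.float64(120.8)) (55, np.float64(119.5))
```

View pics/s23c.png

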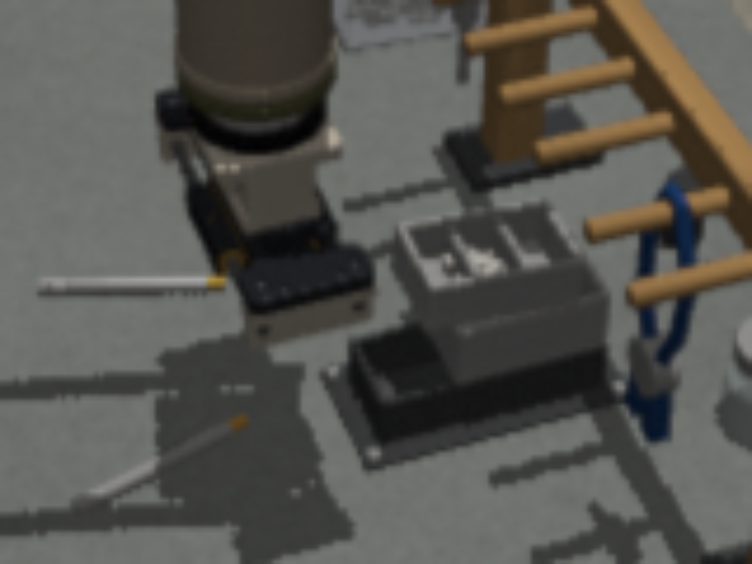

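>>> arm_command(commands=[[[3,0.18,0],0],[[6,0.37,0],0],[[7.7,0.47,0],0],[[8.1,0.5,0],0],[[8.25,0.5,0],0],[[8.25,0.5,0],0]])

```text
time_s: 28.32
ee_pos: [572.3, -45.0, 88.8]
ee_rot: [-0.03, 1.0, -0.001, 0.0]
contact_force: [-0.1, -0.2, -0.1]
opening: 0.4
```

```bash
python3 - <<'E'
from h import *
s=st();print(tob(s['ee_pos']));look('s24')
E
```

```text
t 28.32 tcp [572.3 -45.   88.8] yaw 183.42 zax [ 0.    -0.002 -1.   ] F [-0.1 -0.2 -0.1] op 0.4 q [-0.17  0.16  1.7  -0.    1.28 -1.8 ]
[-55.44201862  -0.39032294]
shal 327 x [-65.3 -64.4  55.3  57.9] y [-32.8  30.1]
deep 302 x [-27.8 -27.3  73.8  76.1] y [-32.8  -4.6]
(-65, np.float64(126.8)) (-45, np.float64(112.1)) (-35, np.float64(110.5)) (-25, np.float64(111.8)) (-15, np.float64(112.3)) (-5, np.float64(113.7)) (5, np.float64(115.5)) (15, np.float64(117.5)) (25, np.float64(118.9)) (35, np.float64(118.6)) (45, np.float64(118.8)) (55, np.float64(119.4))
```

Force fell to zero and the top now reads about 119 throughout, so it seems to have dropped in. I'll back off and check.

>>> arm_command(commands=[[[-1,-0.06,0],0],[[-4,-0.25,0],0],[[-8,-0.5,0],0],[[-12,-0.7,2],0],[[-16,-0.7,4],0],[[-18,-0.7,5],0],[[-18,-0.7,5],0]])

```text
time_s: 29.25
ee_pos: [391.8, -52.2, 139.6]
ee_rot: [-0.029, 1.0, -0.002, 0.001]
contact_force: [0.5, -0.4, 0.1]
opening: 0.5
```

```bash
python3 - <<'E'
from h import *
s=st();print(tob(s['ee_pos']));look('s25')
d=load('s25')
P=cloud(shot('top','t25'));b=tob(P)
for n,z0,z1,x0 in(('shal',105,130,-70),('deep',72,92,40)):
    m=(abs(b[...,1])<36)&(P[...,2]>z0)&(P[...,2]<z1)&(b[...,0]>x0)&(b[...,0]<90);k=b[m];print(n,len(k),np.percentile(k[:,0],[0,1,99,100]).round(1),np.percentile(k[:,1],[1,99]).round(1))
E
```

```text
t 29.25 tcp [391.8 -52.2 139.6] yaw 183.38 zax [ 0.003 -0.003 -1.   ] F [ 0.5 -0.4  0.1] op 0.5 q [-0.26 -0.41  2.13 -0.    1.43 -1.89]
[-236.05339556    3.44081754]
shal 615 x [-45.4 -44.5  55.1  58.1] y [-31.6  31.9]
deep 286 x [-28.1 -26.7  72.7  75.5] y [-32.7  -5.6]
(-45, np.float64(120.7)) (-35, np.float64(119.4)) (-25, np.float64(118.7)) (-15, np.float64(119.3)) (-5, np.float64(118.2)) (5, np.float64(118.0)) (15, np.float64(117.8)) (25, np.float64(119.6)) (35, np.float64(118.7)) (45, np.float64(117.4)) (55, np.float64(119.1)) 
shal 244 [-44.2 -43.7  55.6  57.2] [-29.2  30.4]
deep 98 [40.  40.1 73.7 74.2] [-26.9  13.6]
```

View pics/s25c.png

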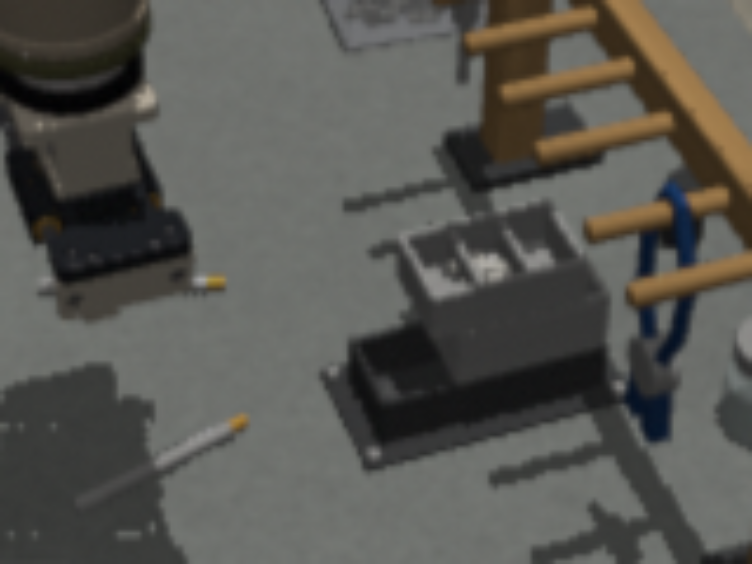

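```bash
python3 - <<'E'
from h import *
# use several frames with known poses
import itertools
s=manip.sense();a=R.from_quat(s['ee_rot']).as_matrix()
for f,tcp in (('s25',s['ee_pos']),('s23',[489.1,-49.9,88.6]),('s17',[575.9,-44.3,97.6])):
    P=cloud(load(f));L=(P-np.array(tcp))@a
    m=(np.abs(L[...,0])<62)&(abs(L[...,1])<60)
    for z in range(-190,-122,6):
        k=L[m&(abs(L[...,2]-z)<3)]
        k=k[(k[:,0]>-70)]
        if len(k)>3: print(f,z,len(k),'xmin',np.sort(k[:,0])[:3].round(1),'xmax',k[:,0].max().round(1),'ymin',k[:,1].min().round(1),k[:,1].max().round(1))
E
```

```text
s25 -190 37 xmin [-19.8 -16.6 -15.7] xmax 26.4 ymin -32.0 -13.2
s25 -184 126 xmin [-36.7 -35.9 -33.6] xmax 37.3 ymin -37.9 7.7
s25 -178 79 xmin [-35.1 -33.2 -32.2] xmax 37.6 ymin -41.9 4.1
s25 -172 122 xmin [-34.9 -34.3 -33.8] xmax 35.6 ymin -43.2 -2.8
s25 -166 55 xmin [-34.  -33.9 -33.7] xmax 35.9 ymin -43.6 -3.6
s25 -160 31 xmin [-29.1 -18.2 -17.4] xmax 19.8 ymin -41.9 -34.1
s25 -154 40 xmin [-17.7 -17.3 -15.1] xmax 21.8 ymin -43.5 -30.1
s25 -148 31 xmin [-17.3 -17.2 -16.2] xmax 20.2 ymin -42.4 -22.3
s25 -142 33 xmin [-19.  -16.7 -14.4] xmax 23.9 ymin -42.2 -14.0
s25 -136 47 xmin [-20.8 -20.6 -19.4] xmax 24.2 ymin -43.5 -13.8
s25 -130 69 xmin [-21.7 -21.6 -20.9] xmax 23.9 ymin -59.7 -10.4
s25 -124 62 xmin [-23.3 -21.  -18.7] xmax 23.5 ymin -57.1 7.2
s23 -190 18 xmin [-20.8 -17.4 -14.5] xmax 24.6 ymin -31.2 -20.2
s23 -184 111 xmin [-36.6 -35.1 -32.8] xmax 36.7 ymin -38.8 7.6
s23 -178 61 xmin [-33.5 -33.4 -31.2] xmax 36.7 ymin -43.2 1.7
s23 -172 120 xmin [-36.  -35.5 -34.7] xmax 35.4 ymin -42.1 -1.9
s23 -166 56 xmin [-34.5 -32.7 -30. ] xmax 34.6 ymin -42.8 11.1
s23 -160 32 xmin [-21.
[... 482 characters left out ...]
10.2
s17 -184 96 xmin [-35.4 -32.1 -30.2] xmax 37.0 ymin -39.4 13.5
s17 -178 69 xmin [-33.3 -33.2 -30.6] xmax 36.6 ymin -42.5 11.0
s17 -172 122 xmin [-57.8 -57.2 -56.2] xmax 35.6 ymin -42.3 15.0
s17 -166 95 xmin [-61.8 -61.5 -61.1] xmax 34.6 ymin -44.7 19.6
s17 -160 43 xmin [-60.8 -60.2 -59.6] xmax 33.0 ymin -43.0 16.7
s17 -154 33 xmin [-51.5 -43.4 -21. ] xmax 19.4 ymin -42.6 17.2
s17 -148 30 xmin [-20.3 -17.5 -17.3] xmax 19.7 ymin -41.3 -19.6
s17 -142 35 xmin [-20.4 -20.4 -17.9] xmax 22.7 ymin -41.7 -15.6
s17 -136 38 xmin [-21.4 -17.3 -16.4] xmax 23.4 ymin -42.1 13.7
s17 -130 64 xmin [-22.6 -21.7 -21.2] xmax 23.6 ymin -56.6 54.9
s17 -124 93 xmin [-25.6 -22.9 -21.8] xmax 23.4 ymin -59.9 55.9
```

>>> arm_command(commands=[[[3,-0.2,-1.5],0],[[6,-0.1,-3],0],[[9,0.15,-3],0],[[11,0.3,-3],0],[[11,0.35,-3],0],[[11,0.35,-3],0]], gripper=9.0)

```text
time_s: 30.1
ee_pos: [501.7, -48.4, 107.8]
ee_rot: [-0.03, 1.0, -0.001, -0.0]
contact_force: [0.5, -0.2, -0.0]
opening: 55.9
```

```bash
python3 - <<'E'
from h import *
s=st();print(tob(s['ee_pos']))
E
```

```text
t 30.1 tcp [501.7 -48.4 107.8] yaw 183.41 zax [-0.    -0.002 -1.   ] F [ 0.5 -0.2 -0. ] op 55.9 q [-0.2  -0.05  1.88 -0.    1.31 -1.83]
[-126.12240737    0.52371685]
```

>>> arm_command(commands=[[[0,0,0.2],0],[[0,0,0.2],0],[[0,0,0.2],0],[[0,0,0.2],0],[[3,0.15,0.2],0],[[6,0.33,0.2],0],[[7.4,0.42,0.2],0],[[7.4,0.42,0.2],0]])

```text
time_s: 31.1
ee_pos: [576.1, -44.1, 109.6]
ee_rot: [-0.03, 1.0, -0.001, -0.0]
contact_force: [-0.5, 0.0, 0.8]
opening: 89.9
```

```bash
python3 - <<'E'
from h import *
s=st();print(tob(s['ee_pos']));look('s26')
E
```

```text
t 31.1 tcp [576.1 -44.1 109.6] yaw 183.43 zax [-0.001 -0.002 -1.   ] F [-0.5  0.   0.8] op 89.9 q [-0.16  0.15  1.67 -0.    1.32 -1.79]
[-51.55176523   0.21576359]
shal 318 x [-45.2 -40.9  55.9  57.2] y [-32.   28.5]
deep 292 x [-27.4 -27.   73.4  75.3] y [-33.   -5.4]
(-45, np.float64(105.2)) (-25, np.float64(117.6)) (-15, np.float64(118.1)) (-5, np.float64(117.5)) (5, np.float64(118.5)) (15, np.float64(118.5)) (25, np.float64(116.0)) (35, np.float64(118.5)) (45, np.float64(118.6)) (55, np.float64(119.9))
```

View pics/s26c.png

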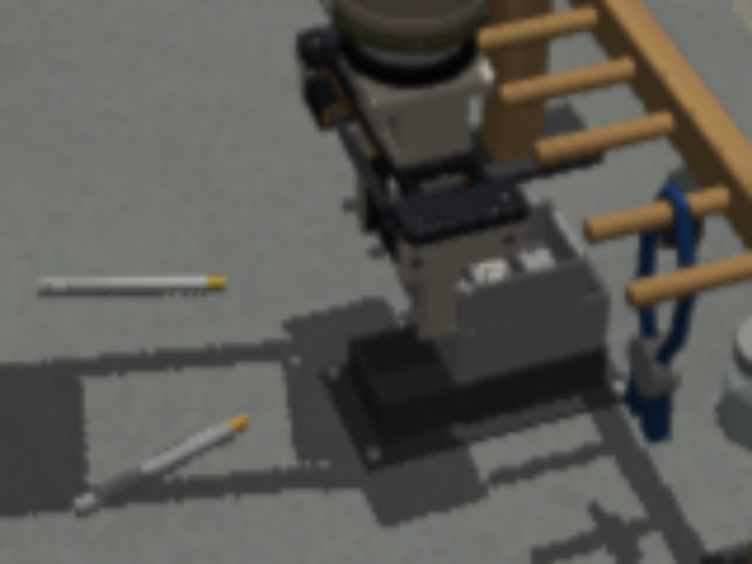

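Clear. I'll move the last 5 mm and close on the front end.

>>> arm_command(commands=[[[0.25,0.02,0],0],[[0.5,0.03,0],0],[[0.5,0.03,0],0]])

```text
time_s: 31.52
ee_pos: [580.4, -43.9, 109.7]
ee_rot: [-0.03, 1.0, -0.001, -0.0]
contact_force: [0.3, -0.3, 0.0]
opening: 89.6
```

>>> arm_command(commands=[[[0,0,0],0],[[0,0,0],0],[[0,0,0],0],[[0,0,0],0],[[0,0,0],0]], gripper=4)

```text
time_s: 32.15
ee_pos: [580.4, -43.9, 109.7]
ee_rot: [-0.03, 1.0, -0.001, -0.001]
contact_force: [0.3, 0.1, 0.6]
opening: 59.2
```

>>> arm_command(commands=[[[-0.1,-0.01,0],0],[[-0.2,-0.01,0],0],[[-0.2,-0.01,0],0]])

```text
time_s: 32.52
ee_pos: [578.4, -44.0, 109.7]
ee_rot: [-0.03, 1.0, -0.001, -0.0]
contact_force: [2.0, -1.4, -0.9]
opening: 58.7
```

>>> arm_command(commands=[[[-0.1,-0.01,0],0],[[-0.1,-0.01,0],0]])

```text
time_s: 32.78
ee_pos: [577.3, -44.1, 109.7]
ee_rot: [-0.03, 1.0, -0.001, -0.0]
contact_force: [1.6, -1.0, -0.6]
opening: 58.9
```

>>> arm_command(commands=[[[-0.1,-0.01,0],0],[[-0.1,-0.01,0],0]])

```text
time_s: 33.02
ee_pos: [576.2, -44.2, 109.6]
ee_rot: [-0.03, 1.0, -0.001, -0.001]
contact_force: [1.5, 0.7, -0.1]
opening: 58.9
```

```bash
python3 - <<'E'
from h import *
s=st();print(tob(s['ee_pos']));look('s27')
E
```

```text
t 33.02 tcp [576.2 -44.2 109.6] yaw 183.42 zax [-0.001 -0.002 -1.   ] F [ 1.5  0.7 -0.1] op 58.9 q [-0.16  0.15  1.67 -0.    1.32 -1.79]
[-51.47255823   0.18053779]
shal 355 x [-61.  -60.3  51.6  53. ] y [-33.6  34.3]
deep 290 x [-27.7 -27.2  72.2  72.8] y [-32.4   0.7]
(-65, np.float64(138.5)) (-55, np.float64(129.0)) (-45, np.float64(113.6)) (-35, np.float64(117.9)) (-25, np.float64(118.4)) (-15, np.float64(117.1)) (-5, np.float64(118.9)) (5, np.float64(118.0)) (15, np.float64(116.5)) (25, np.float64(118.7)) (35, np.float64(116.4)) (45, np.float64(121.5)) (55, np.float64(118.5))
```

View pics/s27c.png

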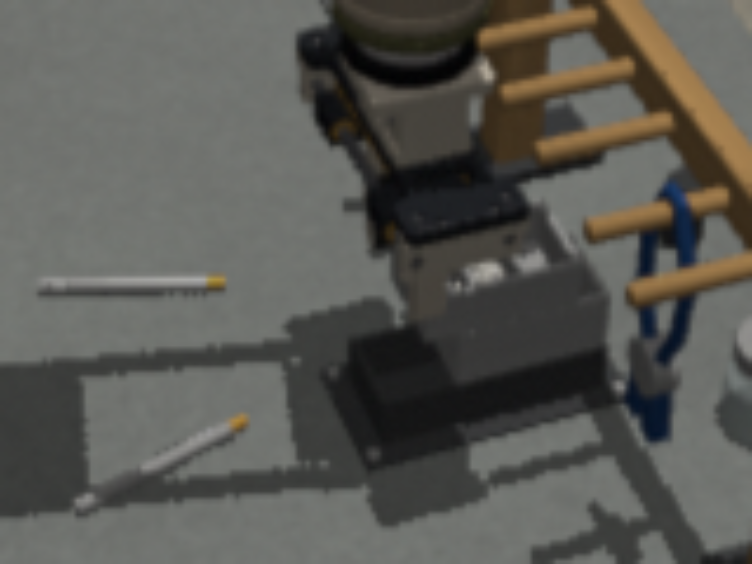

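>>> arm_command(commands=[[[-0.06,0,0],0],[[-0.06,0,0],0]])

```text
time_s: 33.33
ee_pos: [575.6, -44.2, 109.7]
ee_rot: [-0.03, 1.0, -0.001, -0.001]
contact_force: [2.0, 0.8, -1.3]
opening: 58.9
```

>>> arm_command(commands=[[[-0.08,0,0],0],[[-0.1,-0.01,0],0]])

```text
time_s: 33.58
ee_pos: [574.6, -44.3, 109.7]
ee_rot: [-0.03, 1.0, -0.001, -0.001]
contact_force: [1.3, 0.4, -0.3]
opening: 58.8
```

```bash
python3 - <<'E'
from h import *
s=st();print(tob(s['ee_pos']));look('s28')
E
```

```text
t 33.58 tcp [574.6 -44.3 109.7] yaw 183.41 zax [-0.001 -0.002 -1.   ] F [ 1.3  0.4 -0.3] op 58.8 q [-0.16  0.14  1.68 -0.    1.32 -1.79]
[-53.10786336   0.17469724]
shal 353 x [-62.4 -61.8  50.4  51.6] y [-32.9  33. ]
deep 297 x [-29.2 -28.6  71.8  74. ] y [-33.1   4.1]
(-65, np.float64(135.8)) (-55, np.float64(121.2)) (-45, np.float64(111.3)) (-35, np.float64(118.7)) (-25, np.float64(118.2)) (-15, np.float64(118.0)) (-5, np.float64(117.3)) (5, np.float64(118.1)) (15, np.float64(119.7)) (25, np.float64(118.4)) (35, np.float64(117.5)) (45, np.float64(119.1)) (55, np.float64(117.8))
```

>>> arm_command(commands=[[[-0.08,0,0],0],[[-0.12,-0.01,0],0]])

```text
time_s: 33.88
ee_pos: [574.0, -44.3, 109.6]
ee_rot: [-0.03, 1.0, -0.001, 0.0]
contact_force: [6.2, 0.3, -6.1]
opening: 58.8
```

>>> arm_command(commands=[[[0.05,0,0],0],[[0.05,0,0],0],[[0.05,0,0],0],[[0.05,0,0],0],[[0.05,0,0],0]], gripper=9.0)

```text
time_s: 34.5
ee_pos: [574.5, -44.3, 109.6]
ee_rot: [-0.03, 1.0, -0.001, 0.0]
contact_force: [-0.3, 0.3, 0.1]
opening: 89.5
```

>>> arm_command(commands=[[[-2,-0.12,0],0],[[-5,-0.3,0],0],[[-9,-0.5,0],0],[[-14,-0.6,2],0],[[-18,-0.7,4],0],[[-18,-0.7,4],0]])

```text
time_s: 35.25
ee_pos: [394.3, -51.7, 151.7]
ee_rot: [-0.03, 1.0, -0.002, 0.002]
contact_force: [0.3, -0.4, -0.4]
opening: 90.1
```

```bash
python3 - <<'E'
from h import *
s=st();print(tob(s['ee_pos']));look('s29')
P=cloud(shot('top','t29'));b=tob(P)
for n,z0,z1,x0 in(('shal',105,130,-70),('deep',72,92,40)):
    m=(abs(b[...,1])<36)&(P[...,2]>z0)&(P[...,2]<z1)&(b[...,0]>x0)&(b[...,0]<90);k=b[m];print(n,len(k),np.percentile(k[:,0],[0,1,99,100]).round(1),np.percentile(k[:,1],[1,99]).round(1),np.median(P[m][:,2]))
E
```

```text
t 35.25 tcp [394.3 -51.7 151.7] yaw 183.38 zax [ 0.005 -0.003 -1.   ] F [ 0.3 -0.4 -0.4] op 90.1 q [-0.26 -0.42  2.11 -0.    1.45 -1.89]
[-233.49253279    3.80266078]
shal 619 x [-50.8 -50.3  49.5  51.2] y [-32.6  31.7]
deep 300 x [-29.1 -28.2  71.6  73. ] y [-33.5   4.5]
(-55, np.float64(115.7)) (-45, np.float64(119.4)) (-35, np.float64(118.7)) (-25, np.float64(118.4)) (-15, np.float64(118.8)) (-5, np.float64(118.6)) (5, np.float64(117.1)) (15, np.float64(118.1)) (25, np.float64(119.7)) (35, np.float64(117.9)) (45, np.float64(119.7)) (55, np.float64(117.1)) 
shal 246 [-49.8 -49.6  49.8  50.4] [-29.2  30.4] 115.23576686126694
deep 80 [40.  40.  73.1 73.2] [-26.9  13.5] 85.69862894157495
```

View pics/s29c.png

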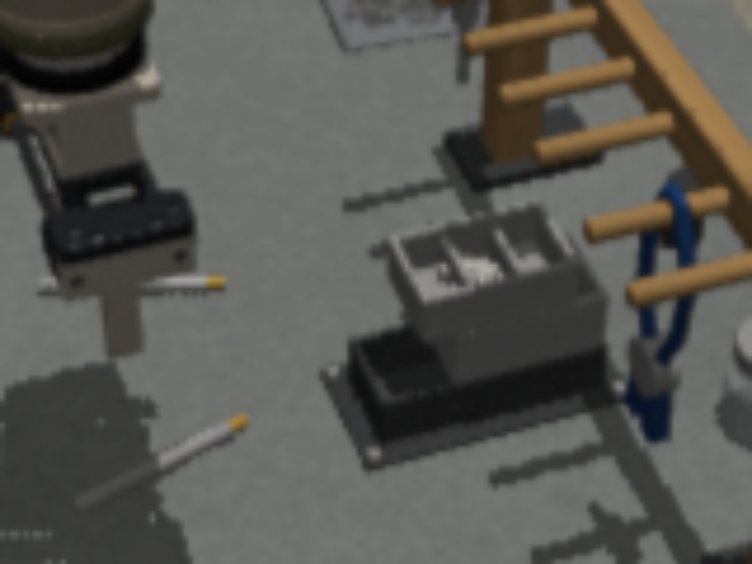

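View pics/t29.png

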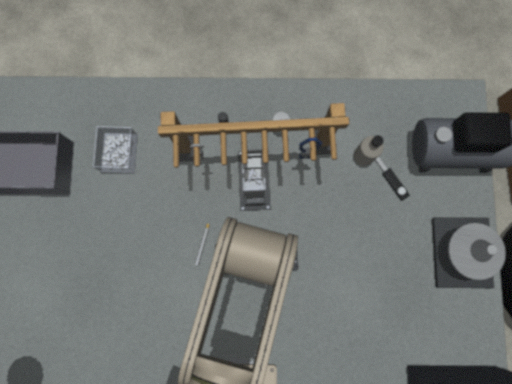

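```bash
python3 -c "
from h import *
workorder.finish_job()"
```

```text
the job is handed in; nothing more can be done
```

The stack is built and handed in at about 35 s of robot time. The deep tray is latched, and the shallow tray is caught on its front lip. `finish_job` gives no verdict, so the results below come from my own measurements. I had no direct reading of the pawl or plunger, so the latch is inferred from forces and positions.

**How it was done:** Moves only allowed a turn about the vertical, so I could not lean the gripper back as you suggested. I gripped both trays near their front ends to stay clear of the pegs.
- **Deep tray:** I set it on the base, then pushed it back with the held shallow tray until it met the hard stop at about 19 N.
- **Shallow tray:** I rested it with its front cleat on the deep tray's lip, then nudged it with closed fingers until it dropped in. It went about 3–4 mm too far, only about 18 mm from the deep tray's middle. I gripped its front end and pulled it back until it caught.

**Last checks (camera depth, good to about 1–2 mm):**

| Check | Measured | Wanted |
|---|---|---|
| Deep tray middle, towards +x | about 22.4 mm | latched range 12 to 28 mm |
| Shallow tray middle, towards +x | about 0.2 mm | below 10 mm |
| Distance between the two middles | about 22 mm | 19 to 27 mm |
| Shallow tray rim height | about 118 mm, level | 118 mm |

- **Latch:** the deep tray sprang back about 3–4 mm from the hard stop instead of the full plunger travel. It then held firm against a 6 N pull, in line with a raised pawl.
- **Rail and tools:** I saw no contact or force spike near the rail.
- **Other things on the counter:** the items visible in the last overhead picture looked unmoved. The arm hid one tube there, but the side view showed it in place. I did not measure any of them.

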